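# Stand up the fallen spray can and snap its overcap home

## Task

A spray can in the row on the white shelf tray has fallen over and lost its red overcap: stand the can up in its gap, in line with the other cans and midway between its two neighbours, and let it go. Then take the red overcap and press it straight down onto the can, through the click and on until it is fully home on the can's ledge, and finish while still holding it pressed down firmly - do not let go or back off. Leave the other cans and the jar where they are.

Things in the scene. Friction and masses are not known exactly. Their poses are not given: they have to be found in the camera images.
- can_mid (a point): The fallen spray can: aluminium, red band, no overcap; round body 48 mm across (grip it there), about 0.16 kg. Point on its axis 50 mm above its underside, half-way up the body. z axis: along the can from underside to spray head; level while it lies, up when it stands. It starts lying on the tray's floor, spray head pointing away from the robot to within about 40 degrees.
- can_ledge (a point): The fallen can's cap ledge: point on its axis 98 mm above its underside; same axes. A flat ledge 4 mm wide on which the cap's rim lands. Above it, in mm from the underside: a centring ring 40 mm across (98-102), sloping shoulder, rolled edge of the valve cup 33 mm across (112-113.5), white spray head 15 mm across (to 131). With the can standing, the ledge is 110 mm above the bench.
- cap_mid (a point): The loose red overcap: a plastic cup, open end down, standing on the bench left or right of the tray; 48 mm outside diameter, 38 mm tall, walls 2 mm, about 0.04 kg. Point at its centre, 19 mm above its rim and 19 mm below its closed top; z axis up through the top. Fully home on the can, this point is 67 mm from can_mid along the can's axis.
- cap_rim (a point): Centre of the overcap's open rim (same axes); it meets can_ledge when fully home. Eight springy ribs inside snap under the can's rolled edge: from about 9 mm above the ledge they push back, rising to about 7 to 14 N near 6 mm; then they click over, the push drops to almost nothing by 4 mm and the cap runs on freely, even drawn down a little, until its rim lands hard on the ledge.
- tray: White steel shelf tray fixed to the bench, 240 mm (its x) by 490 mm (its y), turned a little. Origin: centre of its underside, at bench height; its floor is 12 mm higher; lips 3 mm thick stand 10 mm above the floor all round. x points away from the robot. The row of cans runs along tray y at tray x = -0.05 m; the fallen can's gap is at tray y = 0, its neighbours about 150 mm either side.
- can_green: Neighbour in the row: capped spray can with green band and cap, 48 mm across, 136 mm tall, standing on the tray; origin at the centre of its underside. Leave it alone.
- can_yellow: Neighbour in the row: capped spray can with yellow band and cap, 48 mm across, 136 mm tall, standing on the tray; origin at the centre of its underside. Leave it alone.
- can_black: Neighbour in the row: capped spray can with black band and cap, 48 mm across, 136 mm tall, standing on the tray; origin at the centre of its underside. Leave it alone.
- can_white: Neighbour in the row: capped spray can with blue band and white cap, 48 mm across, 136 mm tall, standing on the tray; origin at the centre of its underside. Leave it alone.
- jar: Clear jar of small screws with a white lid, 57 mm across, 64 mm tall, standing on the bench left or right of the tray; origin at the centre of its underside. Leave it alone.
Mind the look-alikes: they are no part of the job. Of the things that look like the part that bears cap_mid, take the one that is nearest to the robot's base at the start.

How it is judged:
By the outcome, as a careful person would: the job done as asked, in the order asked, and still so for the second after the job is handed in, while the arm keeps its last pose, push and grip.
It also fails if it takes over 72 s, if anything falls off the work surface, if the arm or the gripper's body presses on something with over 40 N, if the wrist force passes 120 N, or if a joint passes its speed limit or range.

## Robot

A 6-joint arm with a two-finger parallel gripper is mounted at the origin on the work surface. World frame = base frame: x ahead of the robot, y to its left, z up, the work surface at z = 0. Lengths are in m, angles in rad, forces in N, time in s.
With the tool pointing down it reaches from about 0.3 to 0.875 m from the base axis. Payload 6.4 kg.
Tool frame: the origin (TCP) lies midway between the tips of the shut fingers; the grasp point (between the pads) lies 19 mm behind it (ctrl.pinch_z is the distance from the TCP to the grasp point, in m); z points along the fingers, y is the line along which they close (so a half turn about z gives the same grasp; the last joint's range is limited). The gripper opens to 85 mm and grips with 20 to 120 N. Pads are 22 mm wide; open, the fingers measure 114 mm over their backs; the gripper's body (76 mm by 85 mm) begins 54 mm behind the grasp point. The pads swing forward as they close: fully open they stand 13 mm farther back than shut.
Start: joints at [1.043, 0.181, 1.607, -0, 1.354, -0.206], TCP at [0.182, 0.546, 0.231] pointing down, gripper open.
Joint ranges: [-2.99, 2.99], [-0.89, 2.07], [0.3, 2.58], [-1.14, 4.28], [0, 2.63], [-3.12, 3.12]. Speed limits (rad/s): [2.57, 2.57, 3.01, 3.14, 3.14, 3.14].

## Interface

Orientations are given as a unit quaternion [w, x, y, z].
In Python, from bench import ctrl gives the robot as it stands.
- The arm moves only by the tool apply_moves, never from a script. Its argument "moves" is a list of rows, each an object with "jaw": the opening, from 0 (shut) to 1 (fully open); "offset": the shift along the tool's x, y, z in mm, a list of three; "rot": the turn, a rotation vector about the tool's x, y, z in degrees, a list of three. In form: [{"jaw": jaw, "offset": [dx, dy, dz], "rot": [ax, ay, az]}, ...]. A call has exactly 5 rows; each row shifts and turns the commanded pose from where the row before left it, along the tool's axes as they then stand; what a row does not reach is not made up. A row lasts 1/8 s, in which the tool goes at most 62.5 mm and 10.7 degrees, less where a joint would pass 70% of its speed; a pose out of reach is approached as far as the arm can. A call is refused whole if a number of a shift passes 62.5 or a number of a turn 10.7, either way. A call with a gripper value outside its range is refused whole. The fingers move at their own pace and stop on an object; the grip force is fixed at half the most. Time passes only in rows, so rows that do not move let the fingers close, or fill a call up. It gives the time, the measured TCP pose, the force, the opening and the grip force at its end, in the units of the state.
- ctrl.get_obs(): the state, without advancing time (a new reading comes with each control period).
- ctrl.camera(name): name is "scene" or "top" or "wrist"; returns (picture, depth): 480x640x3 uint8, red, green, blue; 480x640 float32, m along the optical axis (not along the pixel's ray), 0 where there is no reading.
- ctrl.camera_params(name): a dict with "K" (3x3 intrinsics, pixels), "dist" ([k1, k2, p1, p2, k3] as OpenCV has them; the pictures are not rectified), "cam_to_world" (4x4, takes a point from camera to world coordinates); the wrist camera has in their place "mount" (4x4, takes a point from camera to tool coordinates, whose origin is the TCP and whose axes are the flange's). Camera axes: x right, y down, z forward; pixel columns grow to the right and rows downward; lengths in m; the calibration is good to about 2 mm. A picture is of the moment at which its call begins: read the wrist's pose just before it. camera_params takes no time and is no camera call.
- ctrl.hand_in(): hands the job in; it is judged then, once.
Trained networks look in the newest picture that a camera, given by its name, has taken for a name from the list of things; names that differ only in an ending like _2 or _b are one class to them, and where a whole thing is asked for, a point or a joint stands for the part that bears it (a point fixed in the world has none). Each returns a list of dicts, best first, with "score" (0 to 1); they miss things now and then, are a little off and sometimes report something else, mostly with a low value. They report only what shows in the picture. A call takes as long as a camera call. They do not tell look-alikes from the thing itself.
- ctrl.outline_of(camera, target): "region" (480x640 bool, what is visible of it) and "position" ([column, row] in pixels, amid what is visible of it).
The state is a dict: "time_s": time; "q": joint angles; "dq": joint speeds; "joint_efforts": joint torques, N m; "eef_pos": TCP position; "eef_rot": TCP orientation; "wrist_force": force on the tool from outside, world axes, zero at the start; "torque": the same for the moment, N m; "opening": opening from 0.0 (shut) to 1.0 (fully open); "grasp_force": force on a finger pad.
Only numpy, scipy, OpenCV 4.12 (cv2) and the standard library are available. Lean on these libraries where they do the work, as an engineer would, in place of code of your own. Each camera call takes 0.05 s, during which the arm holds its last target. There are 200 camera calls.

## Working session

There is one attempt and no reset: what is moved stays moved. The work goes in short steps, Python scripts to look and compute and a tool call to move; the robot and the scene stay as the last step left them, time stands still between calls to the robot, and variables do not carry over. Pictures are saved under pics/ and viewed, at most 10 in all, crops included, and the job is handed in when it is done.

Besides the shell and the picture viewer there is one more tool, called as name([rows], argument=value, ...), one row to a line, values as JSON. apply_moves: Moves the arm, as the interface text tells. Its arguments: {"type":"object","properties":{"moves":{"type":"array"}},"required":["moves"]}

```bash
mkdir -p pics; ls; cat > h.py <<'E'
import numpy as np, cv2
from scipy.spatial.transform import Rotation as R
from bench import ctrl
def Rq(q): return R.from_quat([q[1],q[2],q[3],q[0]]).as_matrix()
def pose(o=None):
    o=o or ctrl.get_obs(); T=np.eye(4); T[:3,:3]=Rq(o['eef_rot']); T[:3,3]=o['eef_pos']; return T
def c2w(name):
    p=ctrl.camera_params(name)
    return p, (p['cam_to_world'] if 'cam_to_world' in p else pose()@np.array(p['mount']))
def pts(name,depth,mask,T=None):
    p=ctrl.camera_params(name); T=np.array(c2w(name)[1] if T is None else T)
    m=mask&(depth>0); v,u=np.nonzero(m); d=depth[m].astype(float)
    n=cv2.undistortPoints(np.c_[u,v].astype(float)[:,None],np.array(p['K']),np.array(p['dist']))[:,0]
    P=np.c_[n*d[:,None],d]; return P@T[:3,:3].T+T[:3,3], np.c_[u,v]
def save(n,im,crop=None,s=1):
    if crop: im=im[crop[1]:crop[3],crop[0]:crop[2]]
    im=cv2.resize(im,None,fx=s,fy=s); cv2.imwrite(f'pics/{n}.png',im[:,:,::-1])
E
python3 - <<'E'
from h import *
np.set_printoptions(precision=4,suppress=True)
print(ctrl.get_obs()); print(ctrl.pinch_z)
ims=[]
for c in ('scene','top'):
    im,d=ctrl.camera(c); ims.append(im); np.savez(f'{c}.npz',im=im,d=d)
    for t in ('can_mid','cap_mid','jar','can_green','can_yellow','can_black','can_white','tray'):
        for r in ctrl.outline_of(c,t)[:4]:
            P,_=pts(c,d,r['region'])
            print(c,t,round(r['score'],2),np.round(r['position']),np.median(P,0) if len(P) else None, np.percentile(P,[2,98],axis=0).ravel() if len(P) else None)
save('both',np.hstack(ims),s=.62)
save('scene',ims[0]);save('top',ims[1])
E
```

```text
pics
{'time_s': 0.0, 'q': array([ 1.0427,  0.1815,  1.608 ,  0.    ,  1.3538, -0.2063]), 'dq': array([-0.0011, -0.    , -0.0003, -0.0011, -0.0009, -0.0011]), 'joint_efforts': array([  0.0005, -44.4885, -35.1328,  -0.0002,   0.0091,  -0.    ]), 'eef_pos': array([0.1815, 0.545 , 0.2304]), 'eef_rot': array([-0.0003,  0.1602,  0.9871, -0.0008]), 'wrist_force': array([ 0.2872, -0.1666,  0.2496]), 'torque': array([-0.0074,  0.0185, -0.0312]), 'grasp_force': 0.0, 'opening': 1.0017204151002879}
0.0187
scene can_mid 0.6 [301. 215.] [ 0.6063 -0.0061  0.0528] [ 0.5536 -0.0506  0.014   0.6586  0.0299  0.0625]
scene cap_mid 0.95 [378. 375.] [0.7197 0.4326 0.0376] [0.6949 0.4103 0.0073 0.7392 0.4529 0.0419]
scene cap_mid 0.65 [501. 364.] [0.4941 0.5815 0.0383] [0.4663 0.5605 0.0094 0.5099 0.6021 0.043 ]
scene cap_mid 0.56 [436. 316.] [0.5321 0.4127 0.0374] [0.5055 0.3883 0.0006 0.549  0.4333 0.0426]
scene cap_mid 0.55 [406. 348.] [0.6276 0.4185 0.0375] [0.5975 0.3937 0.0006 0.6464 0.4397 0.0421]
scene jar 0.68 [250. 115.] [ 0.51   -0.3812  0.0552] [ 0.4822 -0.4179  0.0014  0.5314 -0.3682  0.0674]

[... 1516 characters left out ...]
71 ]
top jar 0.67 [417. 250.] [ 0.5274 -0.1458  0.1483] [ 0.5092 -0.1741  0.0358  0.5525 -0.1296  0.1544]
top jar 0.47 [208. 263.] [0.5232 0.4034 0.0389] [0.5014 0.3833 0.0058 0.5459 0.4276 0.0445]
top can_yellow 0.66 [308. 239.] [0.5644 0.1345 0.1474] [0.5477 0.1111 0.0121 0.605  0.1649 0.1542]
top can_black 0.6 [415. 253.] [ 0.5273 -0.1453  0.1477] [ 0.5092 -0.1739  0.0235  0.5525 -0.1297  0.1544]
top can_white 0.89 [282. 243.] [0.5625 0.1926 0.1477] [0.5469 0.1729 0.0128 0.591  0.2173 0.1532]
top can_white 0.35 [209. 263.] [0.5213 0.4021 0.0389] [0.5013 0.3833 0.0054 0.5452 0.4279 0.0445]
top tray 0.97 [356. 226.] [ 0.6088 -0.0143  0.0143] [ 0.4687 -0.2524  0.0081  0.7269  0.2195  0.0252]
```

View pics/scene.png

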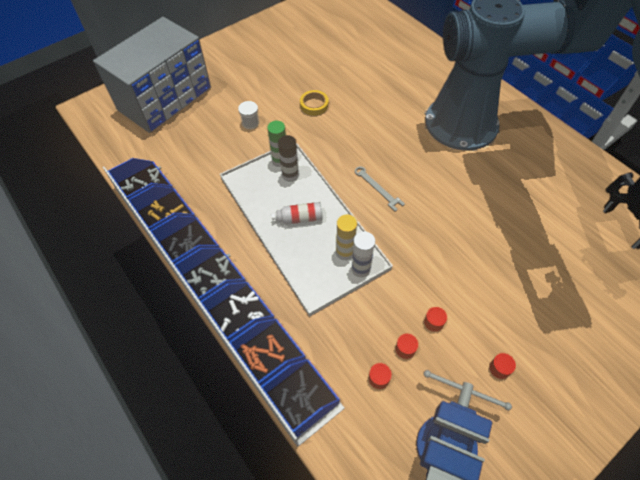

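View pics/top.png

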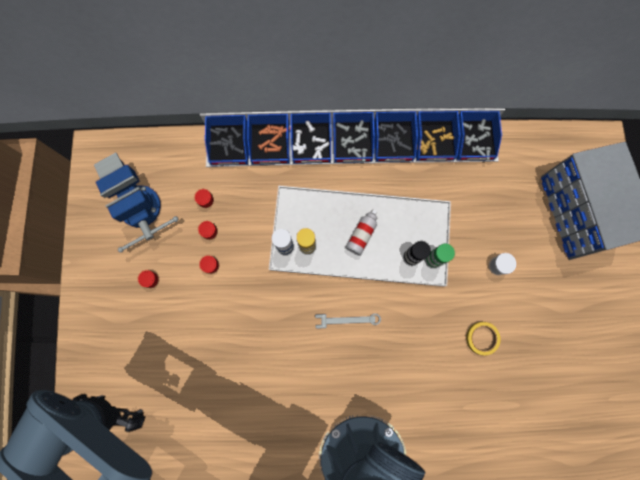

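```bash
python3 - <<'E'
from h import *
np.set_printoptions(precision=4,suppress=True)
for c in('scene','top'):
    p=ctrl.camera_params(c); print(c,np.array(p['cam_to_world'])[:3],np.array(p['K'])[0],p['dist'])
p=ctrl.camera_params('wrist');print(np.array(p['mount'])[:3],p['K'],p['dist'])
for c in('scene','top'):
    f=np.load(c+'.npz'); im,d=f['im'],f['d']
    P,uv=pts(c,d,np.ones((480,640),bool)); col=im[uv[:,1],uv[:,0]].astype(int)
    print(c,'bench z',np.median(P[(abs(P[:,0]-.4)<.03)&(abs(P[:,1]-.1)<.05),2]),'floor z',np.median(P[(abs(P[:,0]-.66)<.03)&(abs(P[:,1]-.1)<.05),2]))
    for n,(x,y),lo,hi in [('white',(.572,.2),.138,.16),('yellow',(.572,.142),.138,.16),('black',(.53,-.146),.138,.16),('green',(.53,-.205),.138,.16),('jar',(.505,-.39),.058,.075),('capA',(.525,.41),.03,.046),('capB',(.62,.415),.03,.046)]:
        m=(np.hypot(P[:,0]-x,P[:,1]-y)<.034)&(P[:,2]>lo)&(P[:,2]<hi); Q=P[m]
        (cx,cy),r=cv2.minEnclosingCircle(Q[:,:2].astype(np.float32))
        print(n,len(Q),Q.mean(0),'mec',cx,cy,r,'zmed',np.median(Q[:,2]))
    # fallen can
    m=(np.hypot(P[:,0]-.6,P[:,1]+.015)<.1)&(P[:,2]>.03)&(P[:,2]<.08)&(abs(P[:,1]+.015)<.075); Q=P[m]
    (cx,cy),wh,a=cv2.minAreaRect(Q[:,:2].astype(np.float32)*1000); print('can',cx,cy,wh,a,np.percentile(Q[:,2],[5,50,98]))
    C=Q[:,:2]-Q[:,:2].mean(0);w,v=np.linalg.eigh(C.T@C);print(np.degrees(np.arctan2(v[1,1],v[0,1])))
    # tray: white floor pixels
    m=(P[:,2]>.006)&(P[:,2]<.03)&(col.min(1)>130)&(abs(P[:,0]-.6)<.2)&(abs(P[:,1])<.3); Q=P[m]
    print('tray',cv2.minAreaRect(Q[:,:2].astype(np.float32)*1000))
E
```

```text
scene [[-0.7871  0.5244 -0.3248  1.    ]
 [ 0.6168  0.6652 -0.4207  0.6031]
 [-0.0046 -0.5315 -0.8471  1.1045]] [496.4155   0.     323.0317] [-0.0145  0.      0.      0.      0.    ]
top [[-0.0221 -0.9832  0.181   0.356 ]
 [-0.9998  0.0221 -0.0022  0.0952]
 [-0.0018 -0.181  -0.9835  1.2838]] [462.3505   0.     321.9223] [-0.0958  0.      0.      0.      0.    ]
[[ 0.0008 -0.9659 -0.2591  0.0644]
 [ 1.      0.0007  0.0005  0.0007]
 [-0.0003 -0.2591  0.9659 -0.1421]] [[401.2335   0.     314.0638]
 [  0.     401.2335 241.4728]
 [  0.       0.       1.    ]] [-0.0589  0.      0.      0.      0.    ]
scene bench z 0.00038630871361433616 floor z 0.011984648985092994
white 335 [0.5728 0.2021 0.1473] mec 0.5709155201911926 0.20062248408794403 0.025065582245588303 zmed 0.14763784211547903
yellow 319 [0.5736 0.1413 0.1473] mec 0.5718774199485779 0.1407708078622818 0.02548789046704769 zmed 0.14779925426348872
black 239 [ 0.5356 -0.1463  0.1472] mec 0.5330169200897217 -0.14904284477233887 0.026440128684043884 zmed 0.1476957006493056
green 233 [ 0.527  -0.2058  0.147 ] mec 0.5253034830093384 -0.2
[... 1130 characters left out ...]
 0.1497] mec 0.5288571119308472 -0.20471157133579254 0.03366078808903694 zmed 0.1501392196664899
jar 316 [ 0.5036 -0.3975  0.0663] mec 0.504155158996582 -0.39900311827659607 0.027590036392211914 zmed 0.0663457914307145
capA 252 [0.5232 0.4057 0.0392] mec 0.5242865085601807 0.4064179062843323 0.024799363687634468 zmed 0.03934170440641538
capB 240 [0.621  0.4119 0.0395] mec 0.6228938698768616 0.4125843942165375 0.0250787865370512 zmed 0.0396365741126774
can 606.6305541992188 -21.69402313232422 (48.42172622680664, 131.810302734375) 60.19461441040039 [0.0427 0.0573 0.0657]
150.15806626719643
tray ((602.411376953125, -17.719818115234375), (503.643310546875, 248.81211853027344), 83.33292388916016)
```

```bash
cat > plan.py <<'E'
from h import *
import json
def plan(pos,Rt=None,n=5,jaw=1,T0=None,turn=None):
    """rows from measured pose to pos/Rt; turn = explicit tool rotvec deg overriding shortest way"""
    T0=pose() if T0 is None else T0; R0=T0[:3,:3]
    rv=np.radians(turn) if turn is not None else R.from_matrix(R0.T@Rt).as_rotvec()
    rv_w=rv/n; Rc=R0.copy(); p=T0[:3,3].copy(); rows=[]; dp=(np.array(pos)-p)/n
    for i in range(n):
        tgt=T0[:3,3]+dp*(i+1)
        o=np.round(Rc.T@(tgt-p)*1000,1); r=np.round(np.degrees(rv_w),2)
        rows.append({"jaw":jaw,"offset":o.tolist(),"rot":r.tolist()})
        p=p+Rc@o/1000; Rc=Rc@R.from_rotvec(np.radians(r)).as_matrix()
    for i in range(0,n,5): print(json.dumps(rows[i:i+5]))
    T=np.eye(4);T[:3,:3]=Rc;T[:3,3]=p; return T
def Rzx(z,x):
    z=np.array(z,float);z/=np.linalg.norm(z);x=np.array(x,float);x-=z*(x@z);x/=np.linalg.norm(x);return np.c_[x,np.cross(z,x),z]
E
python3 - <<'E'
from plan import *
print(plan([.62,-.02,.26],n=20,turn=[0,0,191.6]))
E
```

```text
[{"jaw": 1, "offset": [-29.7, -19.9, -1.4], "rot": [0.0, 0.0, 9.58]}, {"jaw": 1, "offset": [-32.6, -14.7, -1.5], "rot": [0.0, 0.0, 9.58]}, {"jaw": 1, "offset": [-34.6, -9.0, -1.4], "rot": [0.0, 0.0, 9.58]}, {"jaw": 1, "offset": [-35.7, -3.1, -1.4], "rot": [0.0, 0.0, 9.58]}, {"jaw": 1, "offset": [-35.6, 2.8, -1.5], "rot": [0.0, 0.0, 9.58]}]
[{"jaw": 1, "offset": [-34.7, 8.7, -1.4], "rot": [0.0, 0.0, 9.58]}, {"jaw": 1, "offset": [-32.8, 14.4, -1.4], "rot": [0.0, 0.0, 9.58]}, {"jaw": 1, "offset": [-29.9, 19.6, -1.5], "rot": [0.0, 0.0, 9.58]}, {"jaw": 1, "offset": [-26.2, 24.3, -1.4], "rot": [0.0, 0.0, 9.58]}, {"jaw": 1, "offset": [-21.8, 28.4, -1.4], "rot": [0.0, 0.0, 9.58]}]
[{"jaw": 1, "offset": [-16.8, 31.6, -1.5], "rot": [0.0, 0.0, 9.58]}, {"jaw": 1, "offset": [-11.3, 33.9, -1.4], "rot": [0.0, 0.0, 9.58]}, {"jaw": 1, "offset": [-5.5, 35.3, -1.5], "rot": [0.0, 0.0, 9.58]}, {"jaw": 1, "offset": [0.5, 35.8, -1.4], "rot": [0.0, 0.0, 9.58]}, {"jaw": 1, "offset": [6.4, 35.2, -1.4], "rot": [0.0, 0.0, 9.58]}]
[{"jaw": 1, "offset": [12.1, 33.6, -1.5], "rot": [0.0, 0.0, 9.58]}, {"jaw": 1, "offset": [17.7, 31.2, -1.4], "rot": [0.0, 0.0, 9.58]}, {"jaw": 1, "offset": [22.5, 27.8, -1.4], "rot": [0.0, 0.0, 9.58]}, {"jaw": 1, "offset": [26.8, 23.6, -1.5], "rot": [0.0, 0.0, 9.58]}, {"jaw": 1, "offset": [30.4, 18.8, -1.4], "rot": [0.0, 0.0, 9.58]}]
[[ 8.65693238e-01 -5.00574885e-01  4.72494917e-05  6.19969512e-01]
 [-5.00574887e-01 -8.65693238e-01  1.77028791e-05 -1.99719480e-02]
 [ 3.20419488e-05 -3.89771717e-05 -9.99999999e-01  2.60007690e-01]
 [ 0.00000000e+00  0.00000000e+00  0.00000000e+00  1.00000000e+00]]
```

Candidates for the overcap (top picture) are red caps at (204,198), (207,230), (208,264) and (148,279). Their distances to the base are 0.83, 0.75, 0.67 and 0.76 m, so I choose (208,264), the nearest, and will check it in a wrist crop. There is only one fallen can, at (362,233). I'm moving the wrist camera above it now.

apply_moves([
  {"jaw": 1,"offset": [-30,-20,-1.5],"rot": [0,0,9.6]},
  {"jaw": 1,"offset": [-33,-15,-1.5],"rot": [0,0,9.6]},
  {"jaw": 1,"offset": [-35,-9,-1.5],"rot": [0,0,9.6]},
  {"jaw": 1,"offset": [-36,-3,-1.5],"rot": [0,0,9.6]},
  {"jaw": 1,"offset": [-36,3,-1.5],"rot": [0,0,9.6]},
])

```text
time_s: 1.52
eef_pos: [0.2934, 0.4019, 0.239]
eef_rot: [0.0, 0.55, 0.835, 0.0]
wrist_force: [0.4, 0.5, 0.2]
opening: 1.002
grasp_force: 0.0
```

apply_moves([
  {"jaw": 1,"offset": [-35,9,-1.5],"rot": [0,0,9.6]},
  {"jaw": 1,"offset": [-33,14,-1.5],"rot": [0,0,9.6]},
  {"jaw": 1,"offset": [-30,20,-1.5],"rot": [0,0,9.6]},
  {"jaw": 1,"offset": [-26,24,-1.5],"rot": [0,0,9.6]},
  {"jaw": 1,"offset": [-22,28,-1.5],"rot": [0,0,9.6]},
])

```text
time_s: 2.15
eef_pos: [0.4024, 0.2598, 0.2465]
eef_rot: [0.0, 0.842, 0.539, 0.0]
wrist_force: [0.1, -0.3, 0.4]
opening: 1.0
grasp_force: 0.0
```

apply_moves([
  {"jaw": 1,"offset": [-17,32,-1.5],"rot": [0,0,9.6]},
  {"jaw": 1,"offset": [-11,34,-1.5],"rot": [0,0,9.6]},
  {"jaw": 1,"offset": [-5,35,-1.5],"rot": [0,0,9.6]},
  {"jaw": 1,"offset": [0,36,-1.5],"rot": [0,0,9.6]},
  {"jaw": 1,"offset": [6,35,-1.5],"rot": [0,0,9.6]},
])

```text
time_s: 2.78
eef_pos: [0.5112, 0.1179, 0.254]
eef_rot: [0.0, 0.989, 0.15, 0.0]
wrist_force: [0.2, 0.2, 0.7]
opening: 0.999
grasp_force: 0.0
```

apply_moves([
  {"jaw": 1,"offset": [12,34,-1.5],"rot": [0,0,9.6]},
  {"jaw": 1,"offset": [18,31,-1.5],"rot": [0,0,9.6]},
  {"jaw": 1,"offset": [22,28,-1.5],"rot": [0,0,9.6]},
  {"jaw": 1,"offset": [27,24,-1.5],"rot": [0,0,9.6]},
  {"jaw": 1,"offset": [30,19,-1.5],"rot": [0,0,9.6]},
])

```text
time_s: 3.4
eef_pos: [0.6193, -0.0249, 0.2613]
eef_rot: [-0.0, 0.964, -0.265, -0.0]
wrist_force: [1.2, -0.5, 0.1]
opening: 0.998
grasp_force: 0.0
```

```bash
cat > meas.py <<'E'
from h import *
np.set_printoptions(precision=4,suppress=True)
def look(name):
    T=c2w('wrist')[1]; im,d=ctrl.camera('wrist'); save(name,im); np.savez(name+'.npz',im=im,d=d,T=T); return im,d,T
def scene_fit(im,d,T):
    P,uv=pts('wrist',d,np.ones((480,640),bool),T); col=im[uv[:,1],uv[:,0]].astype(int)
    out={}
    for n,(x,y) in [('white',(.571,.2)),('yellow',(.572,.141)),('black',(.533,-.15)),('green',(.526,-.207))]:
        Q=P[(np.hypot(P[:,0]-x,P[:,1]-y)<.03)&(P[:,2]>.135)&(P[:,2]<.165)]
        if len(Q)>50:
            (cx,cy),r=cv2.minEnclosingCircle(Q[:,:2].astype(np.float32)); print(n,len(Q),Q.mean(0),'mec',cx,cy,r)
    return P,col
E
python3 - <<'E'
from meas import *
im,d,T=look('w1'); P,col=scene_fit(im,d,T)
m=(np.hypot(P[:,0]-.605,P[:,1]+.018)<.09)&(P[:,2]>.025)&(P[:,2]<.08); Q=P[m]
(cx,cy),wh,a=cv2.minAreaRect(Q[:,:2].astype(np.float32)*1000); print('can',cx,cy,wh,a,np.percentile(Q[:,2],[5,50,99]))
b=P[m&(P[:,2]>.05)]; C=b[:,:2]-b[:,:2].mean(0);w,v=np.linalg.eigh(C.T@C);print(b.mean(0),np.degrees(np.arctan2(v[1,1],v[0,1])))
fl=P[(abs(P[:,2]-.012)<.006)&(col.min(1)>130)]; print('floor',np.median(fl[:,2]),cv2.minAreaRect(fl[:,:2].astype(np.float32)*1000), P.min(0),P.max(0))
E
```

```text
yellow 551 [0.5666 0.1179 0.145 ] mec 0.5651348233222961 0.11966456472873688 0.014403815381228924
black 4054 [ 0.5389 -0.1501  0.1465] mec 0.5364277958869934 -0.15160487592220306 0.024483980610966682
green 3520 [ 0.5322 -0.2063  0.146 ] mec 0.5276390910148621 -0.21160586178302765 0.02456691488623619
can 608.95751953125 -20.900798797607422 (48.366729736328125, 131.76280212402344) 59.95465087890625 [0.0418 0.0554 0.0607]
[ 0.5999 -0.0157  0.0565] 150.24302033432363
floor 0.011540634520419313 ((601.752685546875, 7.2100830078125), (514.2471923828125, 432.5162658691406), 59.21607971191406) [ 0.129  -0.3917 -0.0042] [0.9215 0.4844 0.3608]
```

View pics/w1.png

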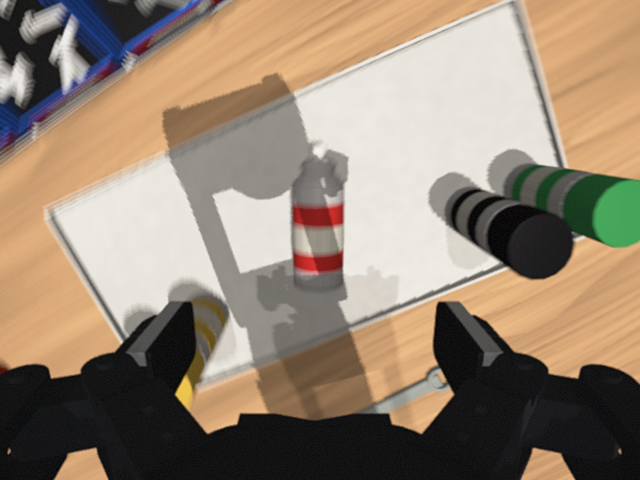

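```bash
python3 - <<'E'
from plan import *
np.set_printoptions(precision=4,suppress=True)
o=ctrl.get_obs();print(o['q'],o['eef_pos'])
q=np.array([[.1815,1.608],[o['q'][1],o['q'][2]]]); e=np.array([[.1815,.545,.2304],o['eef_pos']])
r=np.sqrt(e[:,0]**2+e[:,1]**2-.1177**2); s=q.sum(1)
A=np.c_[np.sin(q[:,0]),np.sin(s)]; L=np.linalg.solve(A,r); print('L1,L2',L, 'd-L3',e[:,2]-np.c_[np.cos(q[:,0]),np.cos(s)]@L)
a=np.array([np.cos(np.radians(-30)),np.sin(np.radians(-30)),0]); f=np.radians(35)
z=np.cos(f)*np.array([0,0,-1])-np.sin(f)*a; Rt=Rzx(z,a)
G=np.array([.5519,.0121,.0365])+.055*a+[0,0,.002]
tcp=G+.0187*z
T=plan(tcp-.08*z,Rt,n=5); print(T[:3,3]); T=plan(tcp,Rt,n=5,T0=T); print(tcp)
E
```

```text
[-0.2359  0.2598  1.4513 -0.0018  1.428   1.8814] [ 0.6213 -0.0288  0.2614]
L1,L2 [0.5483 0.4746] d-L3 [-0.2059 -0.2022]
[{"jaw": 1, "offset": [1.8, -0.2, 34.5], "rot": [-0.07, -7.03, -0.26]}, {"jaw": 1, "offset": [6.0, -0.3, 34.1], "rot": [-0.07, -7.03, -0.26]}, {"jaw": 1, "offset": [10.2, -0.2, 33.1], "rot": [-0.07, -7.03, -0.26]}, {"jaw": 1, "offset": [14.1, -0.3, 31.5], "rot": [-0.07, -7.03, -0.26]}, {"jaw": 1, "offset": [17.9, -0.1, 29.7], "rot": [-0.07, -7.03, -0.26]}]
[ 0.6299 -0.033   0.0887]
[{"jaw": 1, "offset": [-0.0, -0.0, 16.0], "rot": [0.0, -0.0, 0.0]}, {"jaw": 1, "offset": [-0.0, -0.0, 16.0], "rot": [0.0, -0.0, 0.0]}, {"jaw": 1, "offset": [-0.0, -0.0, 16.0], "rot": [0.0, -0.0, 0.0]}, {"jaw": 1, "offset": [-0.0, -0.1, 16.0], "rot": [0.0, -0.0, 0.0]}, {"jaw": 1, "offset": [-0.0, 0.0, 16.0], "rot": [0.0, -0.0, 0.0]}]
[ 0.5902 -0.01    0.0232]
```

apply_moves([
  {"jaw": 1,"offset": [2,0,34],"rot": [0,-7,0]},
  {"jaw": 1,"offset": [6,0,34],"rot": [0,-7,0]},
  {"jaw": 1,"offset": [10,0,33],"rot": [0,-7,0]},
  {"jaw": 1,"offset": [14,0,31.5],"rot": [0,-7,-0.5]},
  {"jaw": 1,"offset": [18,0,29.5],"rot": [0,-7,-0.5]},
])

```text
time_s: 4.08
eef_pos: [0.6272, -0.0287, 0.0887]
eef_rot: [-0.081, 0.922, -0.242, -0.291]
wrist_force: [-0.2, 0.2, 0.6]
opening: 0.997
grasp_force: 0.0
```

```bash
python3 - <<'E'
from plan import *
from meas import look
np.set_printoptions(precision=4,suppress=True)
ctrl.camera('wrist')
im,d,T=look('w2'); P,uv=pts('wrist',d,np.ones((480,640),bool),T)
m=(np.hypot(P[:,0]-.605,P[:,1]+.018)<.09)&(P[:,2]>.025)&(P[:,2]<.07); Q=P[m]
(cx,cy),wh,an=cv2.minAreaRect(Q[:,:2].astype(np.float32)*1000); print('can',cx,cy,wh,an,np.percentile(Q[:,2],[5,50,99]))
b=P[m&(P[:,2]>.05)]; C=b[:,:2]-b[:,:2].mean(0);w,v=np.linalg.eigh(C.T@C);print(b.mean(0),np.degrees(np.arctan2(v[1,1],v[0,1])))
print(pose()[:3],ctrl.get_obs()['q'])
E
```

```text
can 609.659423828125 -21.158287048339844 (48.00362014770508, 132.49606323242188) 60.31686782836914 [0.0347 0.0517 0.0601]
[ 0.6131 -0.023   0.0561] 150.03293576278077
[[ 0.7034 -0.4944 -0.5106  0.6218]
 [-0.3975 -0.8692  0.294  -0.0282]
 [-0.5892 -0.0038 -0.808   0.0777]] [-0.3031  0.8668  1.0648  0.1329  1.8264  1.7763]
```

```bash
python3 - <<'E'
from plan import *
a=np.array([np.cos(np.radians(-30)),np.sin(np.radians(-30)),0]); f=np.radians(35)
z=np.cos(f)*np.array([0,0,-1])-np.sin(f)*a; Rt=Rzx(z,a)
G=np.array([.5525,.0118,.0365])+.055*a+[0,0,.002]
tcp=G+.0187*z; print(tcp); plan(tcp,Rt,n=5)
E
```

```text
[ 0.59084251 -0.01033706  0.02318186]
[{"jaw": 1, "offset": [0.7, -0.0, 13.0], "rot": [0.01, 0.22, 0.09]}, {"jaw": 1, "offset": [0.6, -0.0, 13.0], "rot": [0.01, 0.22, 0.09]}, {"jaw": 1, "offset": [0.5, -0.0, 13.1], "rot": [0.01, 0.22, 0.09]}, {"jaw": 1, "offset": [0.5, -0.0, 13.0], "rot": [0.01, 0.22, 0.09]}, {"jaw": 1, "offset": [0.5, -0.0, 13.0], "rot": [0.01, 0.22, 0.09]}]
```

apply_moves([
  {"jaw": 1,"offset": [0.6,0,13],"rot": [0,0.2,0.1]},
  {"jaw": 1,"offset": [0.6,0,13],"rot": [0,0.2,0.1]},
  {"jaw": 1,"offset": [0.5,0,13],"rot": [0,0.2,0.1]},
  {"jaw": 1,"offset": [0.5,0,13],"rot": [0,0.2,0.1]},
  {"jaw": 1,"offset": [0.5,0,13],"rot": [0,0.2,0.1]},
])

```text
time_s: 4.8
eef_pos: [0.5966, -0.0108, 0.0346]
eef_rot: [-0.077, 0.924, -0.247, -0.281]
wrist_force: [0.2, 0.8, 0.3]
opening: 1.002
grasp_force: 0.0
```

apply_moves([
  {"jaw": 0.7,"offset": [0,0,0],"rot": [0,0,0]},
  {"jaw": 0.6,"offset": [0,0,0],"rot": [0,0,0]},
  {"jaw": 0.4,"offset": [0,0,0],"rot": [0,0,0]},
  {"jaw": 0.2,"offset": [0,0,0],"rot": [0,0,0]},
  {"jaw": 0,"offset": [0,0,0],"rot": [0,0,0]},
])

```text
time_s: 5.42
eef_pos: [0.5978, -0.0116, 0.0351]
eef_rot: [-0.077, 0.924, -0.247, -0.281]
wrist_force: [3.7, -2.4, 4.3]
opening: 0.533
grasp_force: 61.7
```

```bash
python3 - <<'E'
from plan import *
np.set_printoptions(precision=4,suppress=True)
o=ctrl.get_obs();print(o['q'],o['opening'],o['grasp_force'],o['wrist_force']);print(pose(o)[:3])
E
```

```text
[-0.29    0.8403  1.1925  0.1331  1.6857  1.779 ] 0.5331766714367107 61.73371195793152 [ 3.6863 -2.4205  4.2939]
[[ 0.7202 -0.4998 -0.4812  0.5978]
 [-0.4132 -0.8661  0.2812 -0.0116]
 [-0.5573 -0.0037 -0.8303  0.0351]]
```

apply_moves([
  {"jaw": 0.8,"offset": [0,0,0],"rot": [0,0,0]},
  {"jaw": 0.8,"offset": [0,0,0],"rot": [0,0,0]},
  {"jaw": 0.8,"offset": [0,0,4],"rot": [0,0,0]},
  {"jaw": 0.8,"offset": [0.5,0,5],"rot": [0,0,0]},
  {"jaw": 0.8,"offset": [0.5,0,4],"rot": [0,0,0]},
])

```text
time_s: 6.05
eef_pos: [0.5908, -0.0075, 0.0225]
eef_rot: [-0.077, 0.924, -0.247, -0.282]
wrist_force: [-0.1, 1.0, 0.7]
opening: 0.801
grasp_force: 0.0
```

apply_moves([
  {"jaw": 0.8,"offset": [0,0,0],"rot": [0,0,0]},
  {"jaw": 0.6,"offset": [0,0,0],"rot": [0,0,0]},
  {"jaw": 0.4,"offset": [0,0,0],"rot": [0,0,0]},
  {"jaw": 0.2,"offset": [0,0,0],"rot": [0,0,0]},
  {"jaw": 0,"offset": [0,0,0],"rot": [0,0,0]},
])

```text
time_s: 6.68
eef_pos: [0.5919, -0.0081, 0.0235]
eef_rot: [-0.077, 0.924, -0.247, -0.281]
wrist_force: [2.5, -2.1, 2.7]
opening: 0.54
grasp_force: 61.9
```

```bash
python3 - <<'E'
from plan import *
from meas import look
np.set_printoptions(precision=4,suppress=True)
o=ctrl.get_obs();print(o['q'],o['opening'],o['grasp_force'],o['wrist_force']);print(pose(o)[:3])
im,d,T=look('w3'); P,uv=pts('wrist',d,np.ones((480,640),bool),T)
Tp=np.linalg.inv(pose()); L=P@Tp[:3,:3].T+Tp[:3,3]
m=(abs(L[:,1])<.03)&(P[:,2]>.02)&(P[:,2]<.07)&(np.hypot(P[:,0]-.61,P[:,1]+.02)<.09)
(cx,cy),wh,an=cv2.minAreaRect(P[m][:,:2].astype(np.float32)*1000); print('can',cx,cy,wh,an,np.percentile(P[m][:,2],[5,50,99]))
E
```

```text
[-0.2878  0.845   1.2121  0.134   1.6621  1.7777] 0.5403323532717887 61.922099590301514 [ 2.5392 -2.1271  2.6649]
[[ 0.7198 -0.4997 -0.4818  0.5919]
 [-0.413  -0.8662  0.2814 -0.0081]
 [-0.5579 -0.0036 -0.8299  0.0235]]
can 612.0066528320312 -19.78508758544922 (59.992759704589844, 131.2434539794922) 59.69991683959961 [0.0346 0.0503 0.0646]
```

View pics/w3.png

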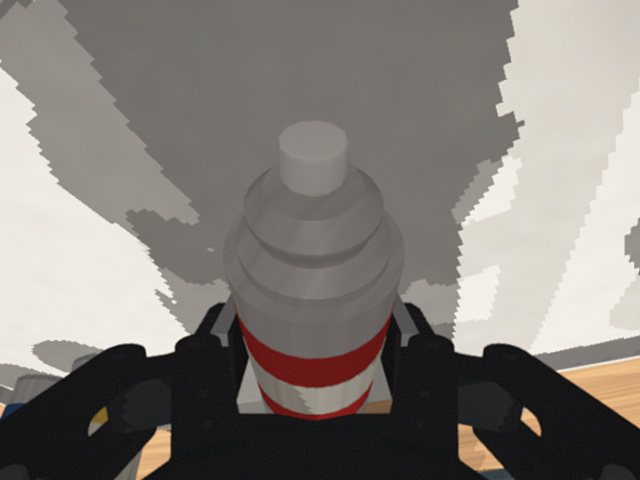

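```bash
python3 - <<'E'
from plan import *
T=pose()
up=T.copy(); 
T=plan([.592,-.008,.10],T[:3,:3],n=5,jaw=0)
Rd=Rzx([0,0,-1],[np.cos(np.radians(-30)),np.sin(np.radians(-30)),0])
T=plan([.60,-.01,.29],Rd,n=5,jaw=0,T0=T)
T=plan([.61,-.01,.30],n=20,jaw=0,T0=T,turn=[0,0,-202.5])
E
```

```text
[{"jaw": 0, "offset": [-8.5, -0.1, -12.7], "rot": [0.0, 0.0, 0.0]}, {"jaw": 0, "offset": [-8.6, -0.1, -12.7], "rot": [0.0, 0.0, 0.0]}, {"jaw": 0, "offset": [-8.5, -0.1, -12.7], "rot": [0.0, 0.0, 0.0]}, {"jaw": 0, "offset": [-8.5, -0.1, -12.7], "rot": [0.0, 0.0, 0.0]}, {"jaw": 0, "offset": [-8.6, -0.0, -12.6], "rot": [0.0, 0.0, 0.0]}]
[{"jaw": 0, "offset": [-19.9, -0.6, -32.4], "rot": [-0.04, 6.78, 0.02]}, {"jaw": 0, "offset": [-15.9, -0.6, -34.6], "rot": [-0.04, 6.78, 0.02]}, {"jaw": 0, "offset": [-11.7, -0.5, -36.2], "rot": [-0.04, 6.78, 0.02]}, {"jaw": 0, "offset": [-7.4, -0.5, -37.3], "rot": [-0.04, 6.78, 0.02]}, {"jaw": 0, "offset": [-2.9, -0.5, -37.9], "rot": [-0.04, 6.78, 0.02]}]
[{"jaw": 0, "offset": [0.4, -0.2, -0.5], "rot": [0.0, 0.0, -10.12]}, {"jaw": 0, "offset": [0.5, -0.2, -0.5], "rot": [0.0, 0.0, -10.12]}, {"jaw": 0, "offset": [0.5, -0.1, -0.5], "rot": [0.0, 0.0, -10.12]}, {"jaw": 0, "offset": [0.5, 0.0, -0.5], "rot": [0.0, 0.0, -10.12]}, {"jaw": 0, "offset": [0.5, 0.1, -0.5], "rot": [0.0, 0.0, -10.12]}]
[{"jaw": 0, "offset": [0.5, 0.2, -0.5], "rot": [0.0, 0.0, -10.12]}
[... 249 characters left out ...]
[0.0, 0.0, -10.12]}]
[{"jaw": 0, "offset": [0.2, 0.5, -0.5], "rot": [0.0, 0.0, -10.12]}, {"jaw": 0, "offset": [0.1, 0.5, -0.5], "rot": [0.0, 0.0, -10.12]}, {"jaw": 0, "offset": [-0.0, 0.4, -0.5], "rot": [0.0, 0.0, -10.12]}, {"jaw": 0, "offset": [-0.1, 0.5, -0.5], "rot": [0.0, 0.0, -10.12]}, {"jaw": 0, "offset": [-0.2, 0.5, -0.5], "rot": [0.0, 0.0, -10.12]}]
[{"jaw": 0, "offset": [-0.3, 0.4, -0.5], "rot": [0.0, 0.0, -10.12]}, {"jaw": 0, "offset": [-0.3, 0.4, -0.5], "rot": [0.0, 0.0, -10.12]}, {"jaw": 0, "offset": [-0.4, 0.3, -0.5], "rot": [0.0, 0.0, -10.12]}, {"jaw": 0, "offset": [-0.5, 0.2, -0.5], "rot": [0.0, 0.0, -10.12]}, {"jaw": 0, "offset": [-0.4, 0.2, -0.5], "rot": [0.0, 0.0, -10.12]}]
```

apply_moves([
  {"jaw": 0,"offset": [-8.5,0,-12.7],"rot": [0,0,0]},
  {"jaw": 0,"offset": [-8.5,0,-12.7],"rot": [0,0,0]},
  {"jaw": 0,"offset": [-8.5,0,-12.7],"rot": [0,0,0]},
  {"jaw": 0,"offset": [-8.5,0,-12.7],"rot": [0,0,0]},
  {"jaw": 0,"offset": [-8.5,0,-12.7],"rot": [0,0,0]},
])

```text
time_s: 7.35
eef_pos: [0.5914, -0.0082, 0.1008]
eef_rot: [-0.077, 0.924, -0.247, -0.282]
wrist_force: [0.0, 0.2, -1.8]
opening: 0.542
grasp_force: 61.8
```

apply_moves([
  {"jaw": 0,"offset": [-20,-0.5,-32.5],"rot": [0,6.8,0]},
  {"jaw": 0,"offset": [-16,-0.5,-34.5],"rot": [0,6.8,0]},
  {"jaw": 0,"offset": [-12,-0.5,-36],"rot": [0,6.8,0]},
  {"jaw": 0,"offset": [-7.5,-0.5,-37.5],"rot": [0,6.8,0]},
  {"jaw": 0,"offset": [-3,-0.5,-38],"rot": [0,6.8,0]},
])

```text
time_s: 7.98
eef_pos: [0.5984, -0.0102, 0.2922]
eef_rot: [-0.001, 0.966, -0.259, 0.003]
wrist_force: [0.1, -0.1, -1.3]
opening: 0.542
grasp_force: 61.8
```

apply_moves([
  {"jaw": 0,"offset": [0.5,0,-0.5],"rot": [0,0,-10.1]},
  {"jaw": 0,"offset": [0.5,0,-0.5],"rot": [0,0,-10.1]},
  {"jaw": 0,"offset": [0.5,0,-0.5],"rot": [0,0,-10.1]},
  {"jaw": 0,"offset": [0.5,0,-0.5],"rot": [0,0,-10.1]},
  {"jaw": 0,"offset": [0.5,0,-0.5],"rot": [0,0,-10.1]},
])

```text
time_s: 8.6
eef_pos: [0.6006, -0.0105, 0.2928]
eef_rot: [-0.001, 0.983, 0.181, 0.001]
wrist_force: [1.0, 0.4, -1.4]
opening: 0.541
grasp_force: 61.7
```

apply_moves([
  {"jaw": 0,"offset": [0.5,0.3,-0.5],"rot": [0,0,-10.1]},
  {"jaw": 0,"offset": [0.4,0.3,-0.5],"rot": [0,0,-10.1]},
  {"jaw": 0,"offset": [0.4,0.4,-0.5],"rot": [0,0,-10.1]},
  {"jaw": 0,"offset": [0.3,0.4,-0.5],"rot": [0,0,-10.1]},
  {"jaw": 0,"offset": [0.2,0.5,-0.5],"rot": [0,0,-10.1]},
])

```text
time_s: 9.22
eef_pos: [0.6033, -0.0108, 0.2953]
eef_rot: [-0.001, 0.812, 0.583, 0.001]
wrist_force: [-0.4, 0.1, -2.1]
opening: 0.544
grasp_force: 61.6
```

apply_moves([
  {"jaw": 0,"offset": [0.2,0.5,-0.5],"rot": [0,0,-10.1]},
  {"jaw": 0,"offset": [0,0.5,-0.5],"rot": [0,0,-10.1]},
  {"jaw": 0,"offset": [0,0.5,-0.5],"rot": [0,0,-10.1]},
  {"jaw": 0,"offset": [0,0.5,-0.5],"rot": [0,0,-10.1]},
  {"jaw": 0,"offset": [-0.2,0.5,-0.5],"rot": [0,0,-10.1]},
])

```text
time_s: 9.85
eef_pos: [0.6058, -0.0107, 0.2978]
eef_rot: [-0.0, 0.486, 0.874, 0.002]
wrist_force: [-0.2, 1.3, -1.2]
opening: 0.544
grasp_force: 61.6
```

apply_moves([
  {"jaw": 0,"offset": [-0.3,0.5,-0.5],"rot": [0,0,-10.1]},
  {"jaw": 0,"offset": [-0.3,0.4,-0.5],"rot": [0,0,-10.1]},
  {"jaw": 0,"offset": [-0.4,0.3,-0.5],"rot": [0,0,-10.1]},
  {"jaw": 0,"offset": [-0.5,0.2,-0.5],"rot": [0,0,-10.1]},
  {"jaw": 0,"offset": [-0.4,0.2,-0.5],"rot": [0,0,-10.1]},
])

```text
time_s: 10.48
eef_pos: [0.6084, -0.0107, 0.3003]
eef_rot: [0.0, 0.067, 0.998, 0.002]
wrist_force: [0.5, -0.0, -2.4]
opening: 0.545
grasp_force: 61.6
```

apply_moves([
  {"jaw": 0,"offset": [0,0,0],"rot": [0,0,0]},
  {"jaw": 0,"offset": [0,0,0],"rot": [0,0,0]},
  {"jaw": 0,"offset": [0,0,0],"rot": [0,0,0]},
  {"jaw": 0,"offset": [0,0,0],"rot": [0,0,0]},
  {"jaw": 0,"offset": [0,0,0],"rot": [0,0,0]},
])

```text
time_s: 11.1
eef_pos: [0.6089, -0.0109, 0.2998]
eef_rot: [0.001, 0.07, 0.998, 0.001]
wrist_force: [-0.6, -0.0, -2.2]
opening: 0.543
grasp_force: 61.7
```

```bash
python3 - <<'E'
from plan import *
from meas import *
o=ctrl.get_obs();print(o['q'],o['opening'],o['grasp_force'],o['wrist_force']);print(pose(o)[:3])
im,d,T=look('w4'); P,col=scene_fit(im,d,T)
E
```

```text
[-0.2142  0.2076  1.4375  0.0031  1.4956 -1.6456] 0.5425926982939524 61.66287660598755 [-0.5773 -0.0495 -2.1925]
[[-0.9903  0.1391  0.0015  0.6089]
 [ 0.1391  0.9903  0.0028 -0.0109]
 [-0.0011  0.003  -1.      0.2998]]
white 3604 [0.5722 0.1943 0.1466] mec 0.5734436511993408 0.19735008478164673 0.024785920977592468
yellow 3580 [0.5728 0.1339 0.1469] mec 0.5732800364494324 0.13601082563400269 0.0243572685867548
black 3591 [ 0.5357 -0.1489  0.1467] mec 0.5360260605812073 -0.1512601524591446 0.024332400411367416
green 3558 [ 0.5275 -0.2087  0.1464] mec 0.5275593400001526 -0.21195179224014282 0.024504832923412323
```

View pics/w4.png

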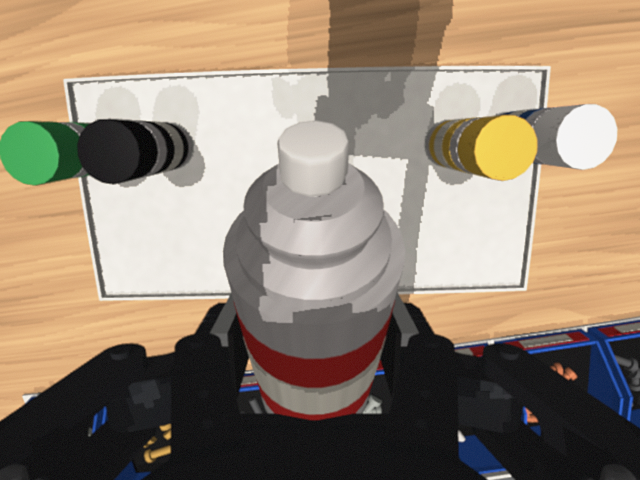

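```bash
cat > stand.py <<'E'
from plan import *
np.set_printoptions(precision=4,suppress=True)
Tg=np.array([[.7198,-.4997,-.4818,.5919],[-.413,-.8662,.2814,-.0081],[-.5579,-.0036,-.8299,.0235]])
a=np.array([np.cos(np.radians(-30)),np.sin(np.radians(-30)),0]); U=np.array([.5525,.0118,.0362])
at=Tg[:,:3].T@a; Ut=Tg[:,:3].T@(U-Tg[:,3])
E
python3 - <<'E'
from stand import *
print('axis in tool',at,'U in tool',Ut)
f=np.load('w4.npz'); T=f['T']; p=ctrl.camera_params('wrist'); K=np.array(p['K']);D=np.array(p['dist'])
c=np.array([[65,80],[550,67],[527,290],[100,298]],float)
n=cv2.undistortPoints(c[:,None],K,D)[:,0]; r=np.c_[n,np.ones(4)]@T[:3,:3].T; X=T[:3,3]+r*((.022-T[2,3])/r[:,2])[:,None]
print(X); print('tray c',X.mean(0),'sides',[np.linalg.norm(X[i]-X[(i+1)%4]) for i in range(4)])
ty=(X[1]+X[2]-X[0]-X[3]);print('tray y yaw',np.degrees(np.arctan2(ty[1],ty[0])))
# held can points in tool frame
P,uv=pts('wrist',f['d'],np.ones((480,640),bool),T); Tp=np.linalg.inv(pose()); L=P@Tp[:3,:3].T+Tp[:3,3]
m=(uv[:,0]>285)&(uv[:,0]<342)&(uv[:,1]>128)&(uv[:,1]<152); Q=L[m];print('head top area tool',np.median(Q,0),'pred',Ut+.131*at)
m=(uv[:,0]>225)&(uv[:,0]<402)&(uv[:,1]>120)&(uv[:,1]<410)&(L[:,2]<.03)&(abs(L[:,1])<.03)&(L[:,2]>-.1); Q=L[m]-Ut
s=Q@at; rr=np.linalg.norm(Q-s[:,None]*at,axis=1); ny=np.cross(at,[0,1,0])
for lo in range(60,134,6):
    k=(s*1000>lo)&(s*1000<lo+6)
    if k.sum()>30: print(lo,k.sum(),'r',np.percentile(rr[k],[10,50,90])*1e3,'y',np.percentile(Q[k,1],[1,99])*1e3,'h',np.percentile(Q[k]@ny,[1,99])*1e3)
E
```

```text
axis in tool [ 0.8299  0.0003 -0.558 ] U in tool [-0.0437  0.0024  0.014 ]
[[ 0.4557 -0.2412  0.022 ]
 [ 0.511   0.2431  0.022 ]
 [ 0.7483  0.2172  0.022 ]
 [ 0.6897 -0.2684  0.022 ]]
tray c [ 0.6012 -0.0123  0.022 ] sides [np.float64(0.48748301819181955), np.float64(0.23871110937060808), np.float64(0.4891023301550665), np.float64(0.23562496487426876)]
tray y yaw 83.30291923626612
head top area tool [ 0.0632  0.0005 -0.0591] pred [ 0.065   0.0025 -0.059 ]
60 1772 r [23.0798 25.078  31.5288] y [-30.6553  26.6477] h [-24.4465   5.0599]
66 2085 r [23.0876 24.9181 30.0493] y [-28.5864  24.5537] h [-24.3761  -3.2738]
72 1510 r [22.8525 24.4124 26.7525] y [-26.8983  22.8088] h [-24.4538 -11.073 ]
78 1481 r [22.6757 24.0246 25.4406] y [-23.2304  19.5095] h [-24.3259  -9.0815]
84 1667 r [22.7121 24.137  25.4082] y [-22.8609  18.6977] h [-24.4371 -10.8988]
90 3031 r [21.0174 23.7383 25.439 ] y [-24.7628  19.9442] h [-35.8214   7.7272]
96 7714 r [17.8972 20.7528 24.9037] y [-24.2986  20.4686] h [-43.8996   8.5136]
102 3581 r [13.9919 16.0468 18.5768] y [-18.9464  15.2357] h [-19.0046  -0.4973]
108 3284 r [13.5393 15.9074 17.6973] y [-17.8891  13.6552] h [-16.8634   6.7115]
114 6103 r [ 6.7622 11.4524 14.7211] y [-15.4896  11.3178] h [-14.6066   6.0799]
120 1385 r [5.896  7.7583 9.0943] y [-9.1315  4.9578] h [-8.2383 -1.1452]
126 3055 r [2.6603 6.006  8.6287] y [-8.934   4.6152] h [-8.0456  5.7779]
```

```bash
cat >> stand.py <<'E'
Ut[1]=.0002; at[1]=0; at/=np.linalg.norm(at)
h=-np.array([np.cos(np.radians(-6.7)),np.sin(np.radians(-6.7)),0])
# tool x,z in world: at=(c,0,-s): up = c*x - s*z ; h = s*x + c*z
c,s=at[0],-at[2]; up=np.array([0,0,1.]); X=c*up+s*h; Z=-s*up+c*h; Rs=Rzx(Z,X)
def tcp(zu,xy=(.553,-.0073)): return np.array([*xy,zu])-Rs@Ut
E
python3 - <<'E'
from stand import *
print(Rs@at, tcp(.04))
T=plan(tcp(.10),Rs,n=10,jaw=0); print(T[:3])
T=plan(tcp(.025),Rs,n=5,jaw=0,T0=T)
E
```

```text
[-0. -0.  1.] [ 0.5404 -0.006   0.0841]
[{"jaw": 0, "offset": [6.9, -0.5, 15.6], "rot": [0.08, 5.62, -0.11]}, {"jaw": 0, "offset": [5.3, -0.5, 16.1], "rot": [0.08, 5.62, -0.11]}, {"jaw": 0, "offset": [3.7, -0.5, 16.6], "rot": [0.08, 5.62, -0.11]}, {"jaw": 0, "offset": [2.1, -0.4, 16.9], "rot": [0.08, 5.62, -0.11]}, {"jaw": 0, "offset": [0.4, -0.4, 17.1], "rot": [0.08, 5.62, -0.11]}]
[{"jaw": 0, "offset": [-1.3, -0.4, 16.9], "rot": [0.08, 5.62, -0.11]}, {"jaw": 0, "offset": [-2.9, -0.3, 16.8], "rot": [0.08, 5.62, -0.11]}, {"jaw": 0, "offset": [-4.5, -0.4, 16.4], "rot": [0.08, 5.62, -0.11]}, {"jaw": 0, "offset": [-6.2, -0.3, 15.9], "rot": [0.08, 5.62, -0.11]}, {"jaw": 0, "offset": [-7.6, -0.3, 15.2], "rot": [0.08, 5.62, -0.11]}]
[[-0.5534  0.1166 -0.8247  0.5403]
 [ 0.0651  0.9932  0.0968 -0.006 ]
 [ 0.8304 -0.0001 -0.5572  0.1441]]
[{"jaw": 0, "offset": [-12.5, -0.0, 8.4], "rot": [-0.0, -0.01, -0.0]}, {"jaw": 0, "offset": [-12.4, -0.0, 8.3], "rot": [-0.0, -0.01, -0.0]}, {"jaw": 0, "offset": [-12.5, -0.0, 8.4], "rot": [-0.0, -0.01, -0.0]}, {"jaw": 0, "offset": [-12.4, -0.0, 8.3], "rot": [-0.0, -0.01, -0.0]}, {"jaw": 0, "offset": [-12.5, -0.0, 8.4], "rot": [-0.0, -0.01, -0.0]}]
```

apply_moves([
  {"jaw": 0,"offset": [7,-0.5,15.5],"rot": [0.1,5.6,-0.1]},
  {"jaw": 0,"offset": [5.3,-0.5,16],"rot": [0.1,5.6,-0.1]},
  {"jaw": 0,"offset": [3.7,-0.5,16.5],"rot": [0.1,5.6,-0.1]},
  {"jaw": 0,"offset": [2,-0.4,17],"rot": [0.1,5.6,-0.1]},
  {"jaw": 0,"offset": [0.4,-0.4,17],"rot": [0.1,5.6,-0.1]},
])

```text
time_s: 11.78
eef_pos: [0.5749, -0.0086, 0.2219]
eef_rot: [-0.242, 0.063, 0.968, 0.014]
wrist_force: [0.4, 0.5, -1.6]
opening: 0.545
grasp_force: 61.8
```

apply_moves([
  {"jaw": 0,"offset": [-1.3,-0.4,17],"rot": [0.1,5.6,-0.1]},
  {"jaw": 0,"offset": [-3,-0.3,17],"rot": [0.1,5.6,-0.1]},
  {"jaw": 0,"offset": [-4.5,-0.4,16.5],"rot": [0,5.6,-0.1]},
  {"jaw": 0,"offset": [-6.2,-0.3,16],"rot": [0,5.6,-0.1]},
  {"jaw": 0,"offset": [-7.6,-0.3,15],"rot": [0,5.8,-0.1]},
])

```text
time_s: 12.4
eef_pos: [0.5409, -0.0063, 0.1433]
eef_rot: [-0.47, 0.053, 0.88, 0.028]
wrist_force: [-0.1, -0.1, -1.2]
opening: 0.544
grasp_force: 61.9
```

apply_moves([
  {"jaw": 0,"offset": [-12.5,0,8.3],"rot": [0,0,0]},
  {"jaw": 0,"offset": [-12.5,0,8.3],"rot": [0,0,0]},
  {"jaw": 0,"offset": [-12.5,0,8.3],"rot": [0,0,0]},
  {"jaw": 0,"offset": [-8.3,0,5.6],"rot": [0,0,0]},
  {"jaw": 0,"offset": [0,0,0],"rot": [0,0,0]},
])

```text
time_s: 13.02
eef_pos: [0.5405, -0.0063, 0.0885]
eef_rot: [-0.47, 0.053, 0.881, 0.028]
wrist_force: [-0.3, 0.6, -1.6]
opening: 0.542
grasp_force: 61.9
```

```bash
python3 - <<'E'
from stand import *
o=ctrl.get_obs();print(o['q'],o['opening'],o['grasp_force'],o['wrist_force']); T=pose(o);print(T[:3])
print('axis',T[:3,:3]@at,'U',T[:3,:3]@Ut+T[:3,3])
T=plan(tcp(.0125),Rs,n=5,jaw=0)
im,d=ctrl.camera('scene'); save('s2',im,(200,80,460,340),2)
E
```

```text
[-0.1942  0.9784  1.0219 -0.0722  2.1191 -1.6493] 0.5422093204572201 61.862590312957764 [-0.3212  0.6454 -1.577 ]
[[-0.5527  0.12   -0.8247  0.5405]
 [ 0.0672  0.9928  0.0994 -0.0063]
 [ 0.8306 -0.0005 -0.5568  0.0885]]
axis [0.0014 0.0003 1.    ] U [ 0.5531 -0.0076  0.0444]
[{"jaw": 0, "offset": [-5.3, 0.0, 3.6], "rot": [0.03, -0.02, -0.03]}, {"jaw": 0, "offset": [-5.3, 0.1, 3.6], "rot": [0.03, -0.02, -0.03]}, {"jaw": 0, "offset": [-5.3, 0.0, 3.5], "rot": [0.03, -0.02, -0.03]}, {"jaw": 0, "offset": [-5.2, 0.1, 3.6], "rot": [0.03, -0.02, -0.03]}, {"jaw": 0, "offset": [-5.3, 0.0, 3.6], "rot": [0.03, -0.02, -0.03]}]
```

apply_moves([
  {"jaw": 0,"offset": [-6,0,4],"rot": [0,0,0]},
  {"jaw": 0,"offset": [-6,0,4],"rot": [0,0,0]},
  {"jaw": 0,"offset": [-6,0,4],"rot": [0,0,0]},
  {"jaw": 0,"offset": [-6,0,4],"rot": [0,0,0]},
  {"jaw": 0,"offset": [0,0,0],"rot": [0,0,0]},
])

```text
time_s: 13.7
eef_pos: [0.5403, -0.0063, 0.0592]
eef_rot: [-0.47, 0.053, 0.88, 0.028]
wrist_force: [-0.1, -0.2, -1.8]
opening: 0.544
grasp_force: 61.9
```

apply_moves([
  {"jaw": 0,"offset": [-0.8,0,0.6],"rot": [0,0,0]},
  {"jaw": 0,"offset": [-0.8,0,0.6],"rot": [0,0,0]},
  {"jaw": 0,"offset": [0,0,0],"rot": [0,0,0]},
  {"jaw": 0,"offset": [0,0,0],"rot": [0,0,0]},
  {"jaw": 0,"offset": [0,0,0],"rot": [0,0,0]},
])

```text
time_s: 14.32
eef_pos: [0.5408, -0.0063, 0.0582]
eef_rot: [-0.47, 0.053, 0.881, 0.028]
wrist_force: [0.5, -0.3, -1.9]
opening: 0.547
grasp_force: 61.9
```

```bash
python3 - <<'E'
from stand import *
o=ctrl.get_obs(); T=pose(o)
print('axis',T[:3,:3]@at,'U',T[:3,:3]@Ut+T[:3,3],o['wrist_force'])
E
```

```text
axis [0.0007 0.0004 1.    ] U [ 0.5534 -0.0077  0.0141] [ 0.5304 -0.3013 -1.8951]
```

apply_moves([
  {"jaw": 0,"offset": [-0.8,0,0.6],"rot": [0,0,0]},
  {"jaw": 0,"offset": [-0.6,0,0.4],"rot": [0,0,0]},
  {"jaw": 0,"offset": [0,0,0],"rot": [0,0,0]},
  {"jaw": 0,"offset": [0,0,0],"rot": [0,0,0]},
  {"jaw": 0,"offset": [0,0,0],"rot": [0,0,0]},
])

```text
time_s: 14.95
eef_pos: [0.5407, -0.0063, 0.0565]
eef_rot: [-0.47, 0.053, 0.881, 0.028]
wrist_force: [-0.0, -0.1, 0.7]
opening: 0.548
grasp_force: 61.9
```

apply_moves([
  {"jaw": 0.55,"offset": [0,0,0],"rot": [0,0,0]},
  {"jaw": 0.6,"offset": [0,0,0],"rot": [0,0,0]},
  {"jaw": 0.8,"offset": [0,0,0],"rot": [0,0,0]},
  {"jaw": 0.95,"offset": [0,0,0],"rot": [0,0,0]},
  {"jaw": 0.95,"offset": [0,0,0],"rot": [0,0,0]},
])

```text
time_s: 15.58
eef_pos: [0.5407, -0.0063, 0.0564]
eef_rot: [-0.47, 0.053, 0.881, 0.028]
wrist_force: [0.1, 0.5, 0.0]
opening: 0.95
grasp_force: 0.0
```

apply_moves([
  {"jaw": 0.95,"offset": [0,0,-6],"rot": [0,0,0]},
  {"jaw": 0.95,"offset": [0,0,-12],"rot": [0,0,0]},
  {"jaw": 0.95,"offset": [0,0,-20],"rot": [0,0,0]},
  {"jaw": 0.95,"offset": [0,0,-30],"rot": [0,0,0]},
  {"jaw": 0.95,"offset": [0,0,-30],"rot": [0,0,0]},
])

```text
time_s: 16.2
eef_pos: [0.6227, -0.0162, 0.1122]
eef_rot: [-0.469, 0.053, 0.881, 0.028]
wrist_force: [1.1, 0.5, -0.2]
opening: 0.951
grasp_force: 0.0
```

```bash
python3 - <<'E'
from plan import *
np.set_printoptions(precision=4,suppress=True)
im,d=ctrl.camera('scene'); save('s3',im,(180,80,440,340),2)
print(pose()[:3],ctrl.get_obs()['wrist_force'])
# plan: rise and turn down (tool x toward robot), above can, looking
Rd=Rzx([0,0,-1],[-.9932,.1167,0])
T=plan([.60,-.0126,.31],Rd,n=10)
E
```

```text
[[-0.558   0.1203 -0.8211  0.6252]
 [ 0.0683  0.9927  0.099  -0.0168]
 [ 0.8271 -0.0008 -0.5621  0.1145]] [ 3.4881 -0.2025  1.8759]
[{"jaw": 1, "offset": [17.6, 0.1, -8.9], "rot": [0.01, -5.58, -0.02]}, {"jaw": 1, "offset": [16.7, 0.1, -10.5], "rot": [0.01, -5.58, -0.02]}, {"jaw": 1, "offset": [15.5, 0.1, -12.1], "rot": [0.01, -5.58, -0.02]}, {"jaw": 1, "offset": [14.3, 0.1, -13.6], "rot": [0.01, -5.58, -0.02]}, {"jaw": 1, "offset": [12.9, 0.1, -14.9], "rot": [0.01, -5.58, -0.02]}]
[{"jaw": 1, "offset": [11.4, 0.1, -16.1], "rot": [0.01, -5.58, -0.02]}, {"jaw": 1, "offset": [9.8, 0.1, -17.1], "rot": [0.01, -5.58, -0.02]}, {"jaw": 1, "offset": [8.1, 0.1, -18.0], "rot": [0.01, -5.58, -0.02]}, {"jaw": 1, "offset": [6.3, 0.1, -18.7], "rot": [0.01, -5.58, -0.02]}, {"jaw": 1, "offset": [4.4, 0.1, -19.2], "rot": [0.01, -5.58, -0.02]}]
```

View pics/s3.png

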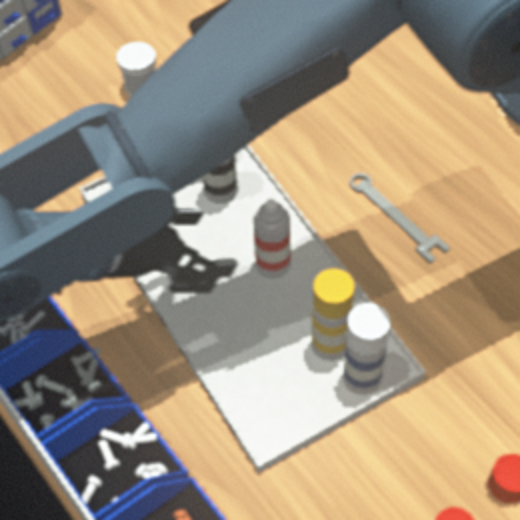

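apply_moves([
  {"jaw": 1,"offset": [17.5,0,-9],"rot": [0,-5.6,0]},
  {"jaw": 1,"offset": [16.5,0,-10.5],"rot": [0,-5.6,0]},
  {"jaw": 1,"offset": [15.5,0,-12],"rot": [0,-5.6,0]},
  {"jaw": 1,"offset": [14.5,0,-13.5],"rot": [0,-5.6,0]},
  {"jaw": 1,"offset": [13,0,-15],"rot": [0,-5.6,0]},
])

```text
time_s: 16.88
eef_pos: [0.6095, -0.0146, 0.21]
eef_rot: [-0.241, 0.058, 0.969, 0.014]
wrist_force: [0.3, -0.0, 0.4]
opening: 0.995
grasp_force: 0.0
```

apply_moves([
  {"jaw": 1,"offset": [11.5,0,-16],"rot": [0,-5.6,0]},
  {"jaw": 1,"offset": [10,0,-17],"rot": [0,-5.6,0]},
  {"jaw": 1,"offset": [8,0,-18],"rot": [0,-5.6,0]},
  {"jaw": 1,"offset": [6,0,-19],"rot": [0,-5.6,0]},
  {"jaw": 1,"offset": [4,0,-19],"rot": [0,-5.6,0]},
])

```text
time_s: 17.5
eef_pos: [0.5975, -0.0131, 0.308]
eef_rot: [0.001, 0.06, 0.998, -0.0]
wrist_force: [0.1, 0.6, 0.0]
opening: 1.0
grasp_force: 0.0
```

apply_moves([
  {"jaw": 1,"offset": [0,0,0],"rot": [0,0,0]},
  {"jaw": 1,"offset": [0,0,0],"rot": [0,0,0]},
  {"jaw": 1,"offset": [0,0,0],"rot": [0,0,0]},
  {"jaw": 1,"offset": [0,0,0],"rot": [0,0,0]},
  {"jaw": 1,"offset": [0,0,0],"rot": [0,0,0]},
])

```text
time_s: 18.12
eef_pos: [0.5974, -0.0131, 0.3056]
eef_rot: [-0.002, 0.06, 0.998, -0.0]
wrist_force: [-0.4, -0.7, 0.1]
opening: 1.0
grasp_force: 0.0
```

```bash
cat > canfit.py <<'E'
from meas import *
def canfit(im,d,T,x=.553,y=-.0075):
    P,uv=pts('wrist',d,np.ones((480,640),bool),T); near=np.hypot(P[:,0]-x,P[:,1]-y)<.033
    for n,lo,hi in [('head',.136,.15),('edge',.1215,.1285),('shoulder',.105,.1285),('body',.03,.1),('all',.03,.15)]:
        Q=P[near&(P[:,2]>lo)&(P[:,2]<hi)]
        if len(Q)>20: print(n,len(Q),Q.mean(0),cv2.minEnclosingCircle(Q[:,:2].astype(np.float32)))
    return P,uv
E
python3 - <<'E'
from canfit import *
print(pose()[:3],ctrl.get_obs()['q'])
im,d,T=look('w5'); P,c=scene_fit(im,d,T); canfit(im,d,T)
E
```

```text
[[-0.9928  0.12   -0.0039  0.5974]
 [ 0.12    0.9928  0.0001 -0.0131]
 [ 0.0039 -0.0004 -1.      0.3056]] [-0.22    0.1825  1.4555 -0.0007  1.5075 -1.6704]
white 3389 [0.5719 0.1944 0.1466] mec 0.5729831457138062 0.19734592735767365 0.024573445320129395
yellow 3381 [0.5727 0.134  0.1469] mec 0.5734607577323914 0.13599719107151031 0.02449197508394718
black 3397 [ 0.5354 -0.1491  0.1467] mec 0.5355852246284485 -0.1513368934392929 0.024485955014824867
green 3338 [ 0.5272 -0.2089  0.1464] mec 0.5272074937820435 -0.212057963013649 0.024651601910591125
head 312 [ 0.5543 -0.0067  0.1422] ((0.5538793206214905, -0.006994170136749744), 0.007996808737516403)
edge 518 [ 0.5538 -0.0067  0.1266] ((0.5545865893363953, -0.006840631365776062), 0.0166825782507658)
shoulder 1765 [ 0.5532 -0.007   0.1159] ((0.5545555353164673, -0.0069048707373440266), 0.024236854165792465)
all 2628 [ 0.5535 -0.0069  0.1219] ((0.5545555353164673, -0.0069048707373440266), 0.024236854165792465)
```

View pics/w5.png

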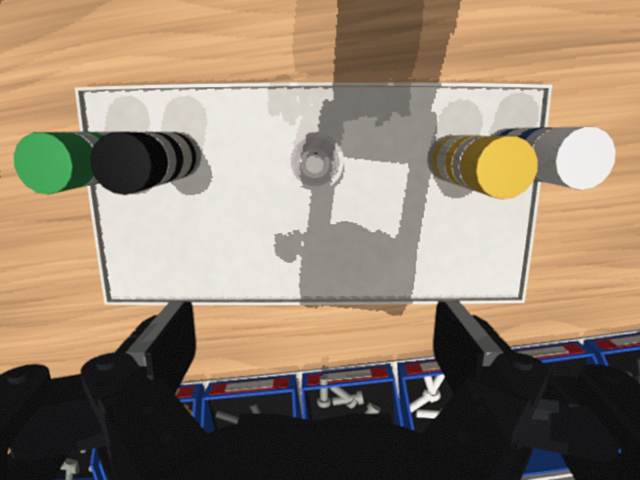

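```bash
python3 - <<'E'
from plan import *
Rd=Rzx([0,0,-1],[-.9932,.1167,0])
T=plan([.565,.405,.23],Rd,n=10); print(T[:3])
E
```

```text
[{"jaw": 1, "offset": [8.2, 41.1, 7.6], "rot": [-0.0, -0.02, -0.02]}, {"jaw": 1, "offset": [8.2, 41.1, 7.6], "rot": [-0.0, -0.02, -0.02]}, {"jaw": 1, "offset": [8.2, 41.2, 7.6], "rot": [-0.0, -0.02, -0.02]}, {"jaw": 1, "offset": [8.2, 41.1, 7.6], "rot": [-0.0, -0.02, -0.02]}, {"jaw": 1, "offset": [8.1, 41.1, 7.6], "rot": [-0.0, -0.02, -0.02]}]
[{"jaw": 1, "offset": [8.2, 41.1, 7.5], "rot": [-0.0, -0.02, -0.02]}, {"jaw": 1, "offset": [8.1, 41.2, 7.6], "rot": [-0.0, -0.02, -0.02]}, {"jaw": 1, "offset": [8.1, 41.1, 7.6], "rot": [-0.0, -0.02, -0.02]}, {"jaw": 1, "offset": [8.2, 41.2, 7.6], "rot": [-0.0, -0.02, -0.02]}, {"jaw": 1, "offset": [8.1, 41.1, 7.5], "rot": [-0.0, -0.02, -0.02]}]
[[-9.93191176e-01  1.16495871e-01  2.69094189e-06  5.64954970e-01]
 [ 1.16495863e-01  9.93191116e-01 -3.47132863e-04  4.04999188e-01]
 [-4.31121648e-05 -3.44455813e-04 -9.99999940e-01  2.30047512e-01]]
```

apply_moves([
  {"jaw": 1,"offset": [8.2,41,2],"rot": [0,0,0]},
  {"jaw": 1,"offset": [8.2,41,2],"rot": [0,0,0]},
  {"jaw": 1,"offset": [8.2,41,2],"rot": [0,0,0]},
  {"jaw": 1,"offset": [8.2,41,2],"rot": [0,0,0]},
  {"jaw": 1,"offset": [8.2,41,2],"rot": [0,0,0]},
])

```text
time_s: 18.8
eef_pos: [0.5811, 0.1967, 0.2963]
eef_rot: [-0.001, 0.06, 0.998, -0.0]
wrist_force: [0.6, -0.1, 0.2]
opening: 1.0
grasp_force: 0.0
```

apply_moves([
  {"jaw": 1,"offset": [8.2,41,13],"rot": [0,-0.2,0]},
  {"jaw": 1,"offset": [8.2,41,13],"rot": [0,0,0]},
  {"jaw": 1,"offset": [8.2,41,13],"rot": [0,0,0]},
  {"jaw": 1,"offset": [8.2,41,13],"rot": [0,0,0]},
  {"jaw": 1,"offset": [8.2,41,13],"rot": [0,0,0]},
])

```text
time_s: 19.42
eef_pos: [0.565, 0.4051, 0.2307]
eef_rot: [0.001, 0.06, 0.998, -0.0]
wrist_force: [0.7, 0.9, 0.4]
opening: 1.001
grasp_force: 0.0
```

apply_moves([
  {"jaw": 1,"offset": [0,0,0],"rot": [0,0,0]},
  {"jaw": 1,"offset": [0,0,0],"rot": [0,0,0]},
  {"jaw": 1,"offset": [0,0,0],"rot": [0,0,0]},
  {"jaw": 1,"offset": [0,0,0],"rot": [0,0,0]},
  {"jaw": 1,"offset": [0,0,0],"rot": [0,0,0]},
])

```text
time_s: 20.05
eef_pos: [0.5656, 0.4032, 0.2318]
eef_rot: [0.001, 0.061, 0.998, -0.0]
wrist_force: [-0.6, -0.3, 1.4]
opening: 1.001
grasp_force: 0.0
```

```bash
python3 - <<'E'
from meas import *
from plan import *
print(pose()[:3],ctrl.get_obs()['q'])
im,d,T=look('w6'); P,uv=pts('wrist',d,np.ones((480,640),bool),T)
n,lab=cv2.connectedComponents(((im[:,:,0]>120)&(im[:,:,1]<70)&(im[:,:,2]<70)).astype(np.uint8))
for i in range(1,n):
    r=lab[uv[:,1],uv[:,0]]==i
    if r.sum()<800: continue
    Q=P[r&(P[:,2]>.033)&(P[:,2]<.045)]
    print(uv[r].mean(0),len(Q),np.median(Q[:,2]),Q.mean(0),cv2.minEnclosingCircle(Q[:,:2].astype(np.float32)))
E
```

```text
[[-0.9927  0.1209  0.0017  0.5656]
 [ 0.1209  0.9927 -0.0003  0.4032]
 [-0.0017 -0.0001 -1.      0.2318]] [ 0.4493  0.4418  1.2738 -0.001   1.4246 -1.0001]
[517.6991  93.1136] 2646 0.03800343692678276 [0.4885 0.5786 0.038 ] ((0.4892738163471222, 0.5793351531028748), 0.02395598590373993)
[315.467  163.8703] 1708 0.03789841375793257 [0.5261 0.4098 0.0379] ((0.5260865092277527, 0.4090039134025574), 0.02355785109102726)
[334.725  273.0572] 2045 0.0378627589373976 [0.6229 0.4154 0.0379] ((0.6235741376876831, 0.4156491756439209), 0.0238566342741251)
[359.0186 361.8386] 1617 0.037787468542984426 [0.7147 0.4288 0.0378] ((0.715415358543396, 0.4288915991783142), 0.023736875504255295)
```

View pics/w6.png

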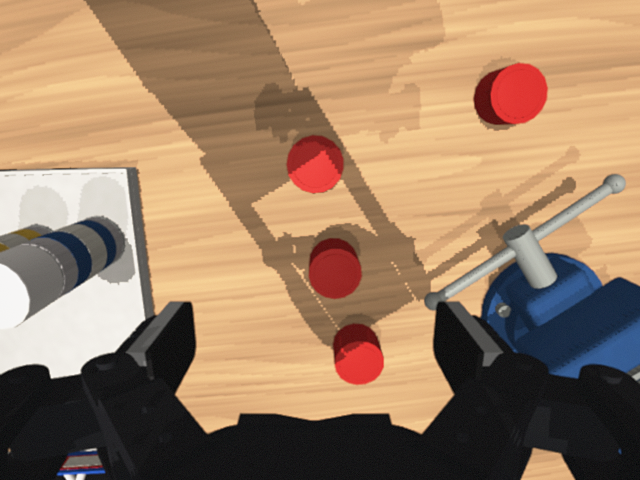

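```bash
python3 - <<'E'
from plan import *
Rd=Rzx([0,0,-1],[-.9932,.1167,0])
T=plan([.5261,.4093,.075],Rd,n=5); T=plan([.5261,.4093,.007],Rd,n=5,T0=T)
E
```

```text
[{"jaw": 1, "offset": [8.0, 0.2, 31.3], "rot": [-0.0, 0.02, -0.05]}, {"jaw": 1, "offset": [8.0, 0.3, 31.3], "rot": [-0.0, 0.02, -0.05]}, {"jaw": 1, "offset": [8.0, 0.3, 31.4], "rot": [-0.0, 0.02, -0.05]}, {"jaw": 1, "offset": [8.0, 0.2, 31.3], "rot": [-0.0, 0.02, -0.05]}, {"jaw": 1, "offset": [8.0, 0.3, 31.3], "rot": [-0.0, 0.02, -0.05]}]
[{"jaw": 1, "offset": [-0.0, 0.0, 13.6], "rot": [-0.0, -0.0, 0.0]}, {"jaw": 1, "offset": [-0.0, 0.0, 13.6], "rot": [-0.0, -0.0, 0.0]}, {"jaw": 1, "offset": [-0.0, 0.0, 13.6], "rot": [-0.0, -0.0, 0.0]}, {"jaw": 1, "offset": [-0.0, 0.0, 13.6], "rot": [-0.0, -0.0, 0.0]}, {"jaw": 1, "offset": [-0.1, 0.0, 13.6], "rot": [-0.0, -0.0, 0.0]}]
```

apply_moves([
  {"jaw": 1,"offset": [8,0.3,31],"rot": [0,0,0]},
  {"jaw": 1,"offset": [8,0.3,31],"rot": [0,0,0]},
  {"jaw": 1,"offset": [8,0.3,31],"rot": [0,0,0]},
  {"jaw": 1,"offset": [8,0.2,31],"rot": [0,0,-0.1]},
  {"jaw": 1,"offset": [8,0.2,31],"rot": [0,0.1,-0.1]},
])

```text
time_s: 20.72
eef_pos: [0.5257, 0.4097, 0.0755]
eef_rot: [-0.0, 0.058, 0.998, -0.0]
wrist_force: [0.8, 0.2, 0.4]
opening: 1.002
grasp_force: 0.0
```

apply_moves([
  {"jaw": 1,"offset": [0,0,14],"rot": [0,0,0]},
  {"jaw": 1,"offset": [0,0,14],"rot": [0,0,0]},
  {"jaw": 1,"offset": [0,0,14],"rot": [0,0,0]},
  {"jaw": 1,"offset": [0,0,10],"rot": [0,0,0]},
  {"jaw": 1,"offset": [0,0,0],"rot": [0,0,0]},
])

```text
time_s: 21.35
eef_pos: [0.5254, 0.4094, 0.0234]
eef_rot: [-0.001, 0.058, 0.998, -0.001]
wrist_force: [-0.0, 0.1, -0.4]
opening: 0.996
grasp_force: 0.0
```

```bash
python3 - <<'E'
from plan import *
np.set_printoptions(precision=4,suppress=True)
Rd=Rzx([0,0,-1],[-.9932,.1167,0]); print(pose()[:3])
T=plan([.5261,.4093,.007],Rd,n=5)
E
```

```text
[[-0.9932  0.1166 -0.0019  0.5254]
 [ 0.1166  0.9932 -0.001   0.4094]
 [ 0.0017 -0.0013 -1.      0.0234]]
[{"jaw": 1, "offset": [-0.2, -0.0, 3.3], "rot": [-0.01, -0.02, 0.0]}, {"jaw": 1, "offset": [-0.1, -0.0, 3.3], "rot": [-0.01, -0.02, 0.0]}, {"jaw": 1, "offset": [-0.1, -0.0, 3.2], "rot": [-0.01, -0.02, 0.0]}, {"jaw": 1, "offset": [-0.2, -0.0, 3.3], "rot": [-0.01, -0.02, 0.0]}, {"jaw": 1, "offset": [-0.1, -0.0, 3.3], "rot": [-0.01, -0.02, 0.0]}]
```

apply_moves([
  {"jaw": 1,"offset": [-0.3,0,6],"rot": [0,0,0]},
  {"jaw": 1,"offset": [-0.3,0,6],"rot": [0,-0.1,0]},
  {"jaw": 1,"offset": [0,0,4],"rot": [0,0,0]},
  {"jaw": 0.8,"offset": [0,0,0],"rot": [0,0,0]},
  {"jaw": 0.6,"offset": [0,0,0],"rot": [0,0,0]},
])

```text
time_s: 21.98
eef_pos: [0.5264, 0.4097, 0.0083]
eef_rot: [0.001, 0.058, 0.998, -0.0]
wrist_force: [0.6, 0.2, 0.4]
opening: 0.608
grasp_force: 0.0
```

apply_moves([
  {"jaw": 0.5,"offset": [0,0,0],"rot": [0,0,0]},
  {"jaw": 0.4,"offset": [0,0,0],"rot": [0,0,0]},
  {"jaw": 0,"offset": [0,0,0],"rot": [0,0,0]},
  {"jaw": 0,"offset": [0,0,0],"rot": [0,0,0]},
  {"jaw": 0,"offset": [0,0,0],"rot": [0,0,0]},
])

```text
time_s: 22.6
eef_pos: [0.5269, 0.4099, 0.0089]
eef_rot: [0.001, 0.058, 0.998, 0.0]
wrist_force: [0.2, 0.3, 4.9]
opening: 0.544
grasp_force: 61.8
```

```bash
python3 - <<'E'
from meas import *
from plan import *
o=ctrl.get_obs();T0=pose(o);print(T0[:3],o['grasp_force'],o['wrist_force'])
im,d,T=look('w7'); P,uv=pts('wrist',d,np.ones((480,640),bool),T)
r=(im[uv[:,1],uv[:,0],0]>90)&(im[uv[:,1],uv[:,0],1]<70)&(np.hypot(P[:,0]-.526,P[:,1]-.409)<.03)&(abs(P[:,2]-.038)<.006); Q=P[r]
print(len(Q),Q.mean(0),cv2.minEnclosingCircle(Q[:,:2].astype(np.float32)))
Rd=Rzx([0,0,-1],[-.9932,.1167,0])
T=plan([.527,.409,.20],Rd,n=5,jaw=0); T=plan([.5545,-.007,.21],Rd,n=10,jaw=0,T0=T)
E
```

```text
[[-0.9932  0.1165  0.0022  0.5269]
 [ 0.1165  0.9932 -0.      0.4099]
 [-0.0021  0.0002 -1.      0.0089]] 61.758071249350905 [0.2481 0.3174 4.8764]
16097 [0.5244 0.4108 0.0377] ((0.5268248915672302, 0.409633070230484), 0.025006799027323723)
[{"jaw": 0, "offset": [-0.1, -0.2, -38.2], "rot": [0.0, 0.02, 0.0]}, {"jaw": 0, "offset": [-0.2, -0.2, -38.3], "rot": [0.0, 0.02, 0.0]}, {"jaw": 0, "offset": [-0.1, -0.1, -38.2], "rot": [0.0, 0.02, 0.0]}, {"jaw": 0, "offset": [-0.1, -0.2, -38.2], "rot": [0.0, 0.02, 0.0]}, {"jaw": 0, "offset": [-0.0, -0.2, -38.2], "rot": [0.0, 0.02, 0.0]}]
[{"jaw": 0, "offset": [-7.6, -41.0, -1.0], "rot": [0.0, 0.0, 0.0]}, {"jaw": 0, "offset": [-7.6, -41.0, -1.0], "rot": [0.0, 0.0, 0.0]}, {"jaw": 0, "offset": [-7.5, -41.0, -1.0], "rot": [0.0, 0.0, 0.0]}, {"jaw": 0, "offset": [-7.6, -41.0, -1.0], "rot": [0.0, 0.0, 0.0]}, {"jaw": 0, "offset": [-7.6, -41.0, -1.1], "rot": [0.0, 0.0, 0.0]}]
[{"jaw": 0, "offset": [-7.6, -41.0, -1.0], "rot": [0.0, 0.0, 0.0]}, {"jaw": 0, "offset": [-7.6, -41.0, -1.0], "rot": [0.0, 0.0, 0.0]}, {"jaw": 0, "offset": [-7.6, -41.0, -1.0], "rot": [0.0, 0.0, 0.0]}, {"jaw": 0, "offset": [-7.5, -41.0, -1.0], "rot": [0.0, 0.0, 0.0]}, {"jaw": 0, "offset": [-7.6, -40.9, -1.0], "rot": [0.0, 0.0, 0.0]}]
```

apply_moves([
  {"jaw": 0,"offset": [0,0,-38],"rot": [0,0,0]},
  {"jaw": 0,"offset": [0,0,-38],"rot": [0,0,0]},
  {"jaw": 0,"offset": [0,0,-38],"rot": [0,0,0]},
  {"jaw": 0,"offset": [0,0,-38],"rot": [0,0,0]},
  {"jaw": 0,"offset": [0,0,-39],"rot": [0,0.1,0]},
])

```text
time_s: 23.28
eef_pos: [0.5253, 0.4094, 0.1993]
eef_rot: [-0.001, 0.058, 0.998, -0.001]
wrist_force: [0.9, -0.4, -0.1]
opening: 0.544
grasp_force: 61.6
```

apply_moves([
  {"jaw": 0,"offset": [-7.6,-41,-1],"rot": [0,0,0]},
  {"jaw": 0,"offset": [-7.6,-41,-1],"rot": [0,0,0]},
  {"jaw": 0,"offset": [-7.6,-41,-1],"rot": [0,0,0]},
  {"jaw": 0,"offset": [-7.6,-41,-1],"rot": [0,0,0]},
  {"jaw": 0,"offset": [-7.6,-41,-1],"rot": [0,0,0]},
])

```text
time_s: 23.9
eef_pos: [0.5393, 0.2003, 0.2035]
eef_rot: [-0.001, 0.058, 0.998, -0.0]
wrist_force: [0.1, 0.2, -0.8]
opening: 0.543
grasp_force: 61.6
```

apply_moves([
  {"jaw": 0,"offset": [-7.6,-41,-1],"rot": [0,0,0]},
  {"jaw": 0,"offset": [-7.6,-41,-1],"rot": [0,0,0]},
  {"jaw": 0,"offset": [-7.6,-41,-1],"rot": [0,0,0]},
  {"jaw": 0,"offset": [-7.6,-41,-1],"rot": [0,0,0]},
  {"jaw": 0,"offset": [-7.6,-41.8,-1],"rot": [0,0,0]},
])

```text
time_s: 24.52
eef_pos: [0.5531, -0.0082, 0.2086]
eef_rot: [-0.001, 0.058, 0.998, -0.0]
wrist_force: [1.0, -0.3, -0.9]
opening: 0.543
grasp_force: 61.6
```

apply_moves([
  {"jaw": 0,"offset": [0,0,0],"rot": [0,0,0]},
  {"jaw": 0,"offset": [0,0,0],"rot": [0,0,0]},
  {"jaw": 0,"offset": [0,0,0],"rot": [0,0,0]},
  {"jaw": 0,"offset": [0,0,0],"rot": [0,0,0]},
  {"jaw": 0,"offset": [0,0,0],"rot": [0,0,0]},
])

```text
time_s: 25.15
eef_pos: [0.5537, -0.0064, 0.2094]
eef_rot: [-0.0, 0.058, 0.998, -0.0]
wrist_force: [0.5, 0.2, -0.4]
opening: 0.542
grasp_force: 61.7
```

```bash
python3 - <<'E'
from meas import *
from plan import *
o=ctrl.get_obs();T0=pose(o);print(T0[:3],o['grasp_force'],o['wrist_force'])
im,d,T=look('w8'); P,uv=pts('wrist',d,np.ones((480,640),bool),T)
L=(P-T0[:3,3])@T0[:3,:3]; r=(im[uv[:,1],uv[:,0],0]>90)&(im[uv[:,1],uv[:,0],1]<70)&(np.hypot(L[:,0],L[:,1])<.03)&(abs(L[:,2]+.029)<.006); Q=L[r]
print('cap in tool',len(Q),np.median(Q[:,2]),cv2.minEnclosingCircle(Q[:,:2].astype(np.float32)))
m=(np.hypot(P[:,0]-.5545,P[:,1]+.007)<.05)&(P[:,2]>.02)&(P[:,2]<.15); Q=P[m]; print(len(Q),Q.mean(0) if len(Q) else 0)
Rd=Rzx([0,0,-1],[-.9932,.1167,0])
plan([.5543,-.0069,.165],Rd,n=5,jaw=0)
E
```

```text
[[-0.9933  0.1154 -0.0006  0.5537]
 [ 0.1154  0.9933 -0.0004 -0.0064]
 [ 0.0006 -0.0004 -1.      0.2094]] 61.67064079083502 [ 0.5175  0.2112 -0.3649]
cap in tool 15707 -0.029004643158403502 ((0.0004690019122790545, 0.0006077924044802785), 0.024130547419190407)
3487 [ 0.5409 -0.0053  0.1052]
[{"jaw": 0, "offset": [-0.1, -0.1, 8.9], "rot": [-0.01, -0.01, 0.01]}, {"jaw": 0, "offset": [-0.1, -0.0, 8.9], "rot": [-0.01, -0.01, 0.01]}, {"jaw": 0, "offset": [-0.1, -0.1, 8.8], "rot": [-0.01, -0.01, 0.01]}, {"jaw": 0, "offset": [-0.2, -0.0, 8.9], "rot": [-0.01, -0.01, 0.01]}, {"jaw": 0, "offset": [-0.1, -0.1, 8.9], "rot": [-0.01, -0.01, 0.01]}]
```

apply_moves([
  {"jaw": 0,"offset": [-0.4,-0.4,10],"rot": [0,0,0]},
  {"jaw": 0,"offset": [-0.5,-0.5,16],"rot": [0,0,0]},
  {"jaw": 0,"offset": [0,0,16],"rot": [0,0,0]},
  {"jaw": 0,"offset": [0,0,16],"rot": [0,0,0]},
  {"jaw": 0,"offset": [0,0,12],"rot": [0,0,0]},
])

```text
time_s: 25.82
eef_pos: [0.554, -0.008, 0.1377]
eef_rot: [-0.001, 0.058, 0.998, -0.0]
wrist_force: [0.2, 0.7, -0.6]
opening: 0.543
grasp_force: 61.7
```

apply_moves([
  {"jaw": 0,"offset": [0,0,0],"rot": [0,0,0]},
  {"jaw": 0,"offset": [0,0,0],"rot": [0,0,0]},
  {"jaw": 0,"offset": [0,0,0],"rot": [0,0,0]},
  {"jaw": 0,"offset": [0,0,0],"rot": [0,0,0]},
  {"jaw": 0,"offset": [0,0,0],"rot": [0,0,0]},
])

```text
time_s: 26.45
eef_pos: [0.5547, -0.0081, 0.1397]
eef_rot: [-0.0, 0.058, 0.998, -0.0]
wrist_force: [0.8, 0.7, -1.3]
opening: 0.545
grasp_force: 61.7
```

```bash
python3 - <<'E'
from meas import *
o=ctrl.get_obs();T0=pose(o);print(T0[:3],o['grasp_force'],o['wrist_force'],o['torque'])
im,d=ctrl.camera('scene'); a=im[150:270,250:370]; im2,d2=ctrl.camera('top'); b=im2[180:300,300:420]
save('c1',np.hstack([a,b]),s=3.3)
E
```

```text
[[-0.9932  0.1165 -0.0001  0.5547]
 [ 0.1165  0.9932 -0.0005 -0.0081]
 [ 0.     -0.0005 -1.      0.1397]] 61.656401976943016 [ 0.8028  0.7154 -1.291 ] [ 0.0164 -0.0084 -0.0102]
```

View pics/c1.png

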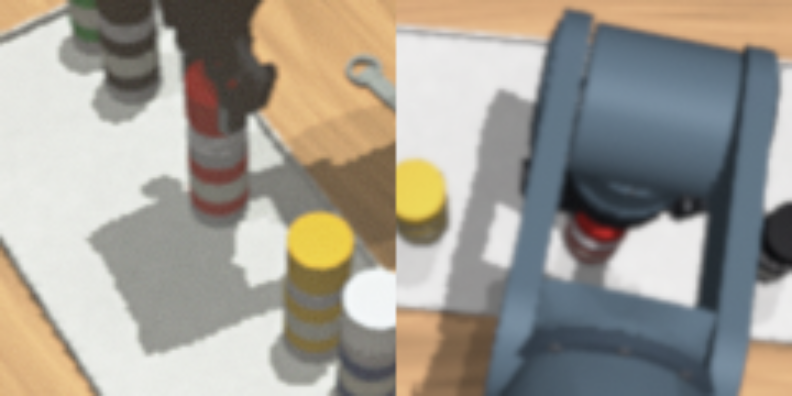

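apply_moves([
  {"jaw": 0,"offset": [0,0.4,4],"rot": [0,0,0]},
  {"jaw": 0,"offset": [0,0,4],"rot": [0,0,0]},
  {"jaw": 0,"offset": [0,0,3],"rot": [0,0,0]},
  {"jaw": 0,"offset": [0,0,0],"rot": [0,0,0]},
  {"jaw": 0,"offset": [0,0,0],"rot": [0,0,0]},
])

```text
time_s: 27.18
eef_pos: [0.5546, -0.0077, 0.1284]
eef_rot: [-0.0, 0.058, 0.998, -0.0]
wrist_force: [0.6, 0.1, -0.3]
opening: 0.543
grasp_force: 61.7
```

apply_moves([
  {"jaw": 0,"offset": [0,0,1],"rot": [0,0,0]},
  {"jaw": 0,"offset": [0,0,1],"rot": [0,0,0]},
  {"jaw": 0,"offset": [0,0,1],"rot": [0,0,0]},
  {"jaw": 0,"offset": [0,0,0],"rot": [0,0,0]},
  {"jaw": 0,"offset": [0,0,0],"rot": [0,0,0]},
])

```text
time_s: 27.8
eef_pos: [0.5553, -0.0079, 0.1265]
eef_rot: [0.001, 0.058, 0.998, -0.0]
wrist_force: [-0.6, 0.0, 5.8]
opening: 0.539
grasp_force: 62.4
```

apply_moves([
  {"jaw": 0,"offset": [0,0,1],"rot": [0,0,0]},
  {"jaw": 0,"offset": [0,0,1],"rot": [0,0,0]},
  {"jaw": 0,"offset": [0,0,1],"rot": [0,0,0]},
  {"jaw": 0,"offset": [0,0,0],"rot": [0,0,0]},
  {"jaw": 0,"offset": [0,0,0],"rot": [0,0,0]},
])

```text
time_s: 28.42
eef_pos: [0.5539, -0.0076, 0.1217]
eef_rot: [-0.001, 0.058, 0.998, -0.0]
wrist_force: [-0.7, 0.2, -2.2]
opening: 0.543
grasp_force: 61.7
```

apply_moves([
  {"jaw": 0,"offset": [0,0,1],"rot": [0,0,0]},
  {"jaw": 0,"offset": [0,0,1],"rot": [0,0,0]},
  {"jaw": 0,"offset": [0,0,0],"rot": [0,0,0]},
  {"jaw": 0,"offset": [0,0,0],"rot": [0,0,0]},
  {"jaw": 0,"offset": [0,0,0],"rot": [0,0,0]},
])

```text
time_s: 29.05
eef_pos: [0.5545, -0.0077, 0.1203]
eef_rot: [-0.0, 0.058, 0.998, -0.0]
wrist_force: [-0.6, 0.3, -2.0]
opening: 0.542
grasp_force: 61.7
```

Clicked over (the push dropped and the cap is drawn down); now running on to the ledge.

apply_moves([
  {"jaw": 0,"offset": [0,0,1],"rot": [0,0,0]},
  {"jaw": 0,"offset": [0,0,1],"rot": [0,0,0]},
  {"jaw": 0,"offset": [0,0,0.5],"rot": [0,0,0]},
  {"jaw": 0,"offset": [0,0,0],"rot": [0,0,0]},
  {"jaw": 0,"offset": [0,0,0],"rot": [0,0,0]},
])

```text
time_s: 29.68
eef_pos: [0.5551, -0.0076, 0.1189]
eef_rot: [0.0, 0.058, 0.998, -0.0]
wrist_force: [-1.4, 1.4, 5.1]
opening: 0.543
grasp_force: 62.4
```

apply_moves([
  {"jaw": 0,"offset": [0,0,1],"rot": [0,0,0]},
  {"jaw": 0,"offset": [0,0,1],"rot": [0,0,0]},
  {"jaw": 0,"offset": [0,0,0],"rot": [0,0,0]},
  {"jaw": 0,"offset": [0,0,0],"rot": [0,0,0]},
  {"jaw": 0,"offset": [0,0,0],"rot": [0,0,0]},
])

```text
time_s: 30.3
eef_pos: [0.556, -0.0077, 0.1189]
eef_rot: [0.001, 0.058, 0.998, -0.0]
wrist_force: [-4.9, 2.7, 17.1]
opening: 0.546
grasp_force: 63.5
```

apply_moves([
  {"jaw": 0,"offset": [0.4,0,0.8],"rot": [0,0,0]},
  {"jaw": 0,"offset": [0.4,0,0.7],"rot": [0,0,0]},
  {"jaw": 0,"offset": [0,0,0],"rot": [0,0,0]},
  {"jaw": 0,"offset": [0,0,0],"rot": [0,0,0]},
  {"jaw": 0,"offset": [0,0,0],"rot": [0,0,0]},
])

```text
time_s: 30.92
eef_pos: [0.5561, -0.0077, 0.1188]
eef_rot: [0.002, 0.058, 0.998, -0.0]
wrist_force: [-5.9, 2.9, 25.4]
opening: 0.544
grasp_force: 64.3
```

```bash
python3 - <<'E'
from meas import *
o=ctrl.get_obs();T0=pose(o);print(T0[:3],o['grasp_force'],o['wrist_force'],o['torque'])
im,d,T=look('w9'); P,uv=pts('wrist',d,np.ones((480,640),bool),T)
L=(P-T0[:3,3])@T0[:3,:3]; r=(im[uv[:,1],uv[:,0],0]>90)&(im[uv[:,1],uv[:,0],1]<70)&(np.hypot(L[:,0],L[:,1])<.03)&(abs(L[:,2]+.029)<.008); Q=L[r]
print('cap top tool z',np.median(Q[:,2]),'world',np.median(P[r],0),cv2.minEnclosingCircle(P[r][:,:2].astype(np.float32)))
im,d=ctrl.camera('scene'); save('c2',im,(230,130,390,290),3)
E
```

```text
[[-0.9932  0.1162  0.0048  0.5561]
 [ 0.1162  0.9932 -0.0011 -0.0077]
 [-0.0049 -0.0005 -1.      0.1188]] 64.26118201576173 [-5.8748  2.9458 25.3736] [ 0.7179  1.2504 -0.045 ]
cap top tool z -0.02912859798957021 world [ 0.5534 -0.0066  0.1479] ((0.556464433670044, -0.005955860950052738), 0.024988560006022453)
```

View pics/c2.png

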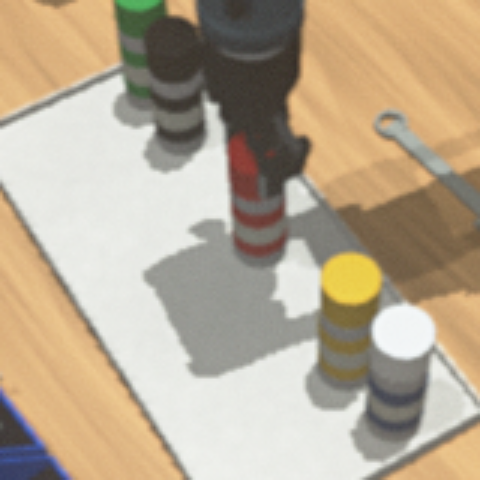

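The cap is down on the can. Its top is at 0.148 m, the expected height with the rim on the ledge, and it is held at 25 N.

```bash
python3 -c "
from bench import ctrl
print(ctrl.hand_in())"
```

```text
the job is handed in; nothing more can be done
None
```

The can stands in its gap within about 2 mm of midway between its neighbours, and the red overcap clicked on and is fully home. I handed the job in with the gripper still pressing the cap down at about 25 N.

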